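# Locate a comb in a spring-bed fixture

## Task

Load the riveted comb, standing on its long edge, into the locating fixture: press it down on the sprung bed in front of the two hooked side stops, slide it under their lips until it lies flat against both stops, and only then slide it along until it is fully home against the end stop, with the stop's sensing pin pushed in. Let go, so that it stays held there by the bed, and leave the other things on the table where they are.

Things in the scene. Friction and masses are not known exactly. Their poses are not given: they have to be found in the camera images.
- comb: The one riveted comb standing by itself on its long edge on the open table near the robot: a plain bar 128 long (own x), 12 thick (own y) and 34 high (own z) mm, about 60 g, pale slotted plates on both faces of a dark core. Origin: centre of its underside. Ends and faces are alike. Grip it across the 12 mm.
- fixture: Fixed fixture on a 12 mm aluminium plate, x -87 to +127, y -55 to +40 mm in its own frame. Own x runs along the comb towards the end stop, own y towards the side stops, z up. Origin: on the plate's underside (table height), under the middle of the comb's thickness when it is against the side stops. The seated comb's origin is at y = 0, x between -8 and +8 mm (by the end stop's setting).
- side_stops (a point): Point of the fixture midway between its two steel side stops, in the plane of their faces (which look to -y), 57 mm over the table, at the underside of their lips. The stops stand 50 mm either side of it along x, each 24 mm wide; the 76 mm gap between leaves room for a finger. The lips overhang 7 mm from the faces towards -y and are 8 mm thick. Axes as the fixture's.
- load_place (a point): Where to set the comb's underside centre down: on top of the raised bed, 28 mm over the table, at x = -22, y = -14 mm of the fixture: clear of the lips (which end at y = -1 mm) and short of the end stop at any setting. Axes as the fixture's.
- end_range (a point): Middle of the end stop's range, 40 mm over the table. The stop is a 30 mm wide block at the fixture's +x end with an 18 mm round spindle along x; its setting differs each time and is not measured: the spindle's flat face, on which the comb's end must come to rest, lies within 8 mm of this point along x. A thin sensing pin stands 5 mm out of the face.
- bed (a joint): Sprung flat steel bed, 124 mm along x, y -34.5 to +5.5 mm, that carries the comb. Value: m pressed down. 0: up, top 28 mm over the table, a comb on it is 5 mm too tall for the lips. 0.008: hard stop, top at 20 mm. Takes 4.5 N to start, 7 N at the bottom; rises when let go, and clamps a comb under the lips up against them, at about 0.005.
- seat_pin (a joint): Sensing pin in the end stop's face, 7 mm diameter. Value: how far it is pushed in, m. 0: out by 5 mm; 0.005: flush with the face, comb home. Takes about half a newton; the clamped comb holds it in.
- marker: Bystander: black marker pen lying on the table, 134 x 17 mm. Origin: centre of its underside. Leave alone.
- oil_bottle: Bystander: small upright oil bottle, 36 mm across, 126 mm high. Origin: centre of its underside. Leave standing.

How it is judged:
By the outcome, as a careful person would: the job done as asked, in the order asked, and still so for the second after the job is handed in, with the robot touching nothing.
It also fails if it takes over 48 s, if anything falls off the work surface, if the arm or the gripper's body presses on something with over 40 N, if the wrist force passes 120 N, or if a joint passes its speed limit or range.

## Robot

A 6-joint arm with a two-finger parallel gripper is mounted at the origin on the work surface; the furniture and walls round the work are solid. World frame = base frame: x ahead of the robot, y to its left, z up, the work surface at z = 0. Lengths are in m, angles in rad, forces in N, time in s.
With the tool pointing down it reaches from about 0.4 to 0.825 m from the base axis. Payload 7 kg.
Tool frame: the origin (TCP) lies at the very end of the fingers, on their centre line; the grasp point (between the pads) lies 19 mm behind it; z points along the fingers, y is the direction in which the jaws open and shut (so a half turn about z gives the same grasp; the last joint's range is limited). The gripper opens to 88 mm and grips with 3 to 60 N. Pads are 19 mm wide; open, the fingers measure 130 mm over their backs; the gripper's body (78 mm by 193 mm) begins 47 mm behind the grasp point.
Start: joints at [-0.966, 0.359, 0.012, 0, -1.224, -0.288], TCP at [0.21, -0.641, 0.206] pointing down, gripper open.
Joint ranges: [-3.07, 3.07], [-1.43, 2.12], [-1.02, 1.25], [-3.03, 1.67], [-3.05, -0], [-3.03, 3.03]. Speed limits (rad/s): [2.39, 2.39, 3.01, 3.14, 3.14, 3.14].

## Interface

Orientations are given as a unit quaternion [x, y, z, w].
In Python, from plant import arm, vision, close_job gives the robot as it stands.
- The arm moves only by the tool move_arm, never from a script. Its argument "targets" is a list of rows, each a list of 3 entries, a list of its own where there are three numbers: the shift along the tool's x, y, z in mm, then the turn, a rotation vector about the tool's x, y, z in rad, then the gripper's target within -1 to 1 (fully open at 1, half-way at 0, shut at -1). In form: [[[x, y, z], [wx, wy, wz], fingers], ...]. A call has exactly 5 rows; each row is the pose to reach, as a shift and turn from the pose commanded when the call began, along the tool's axes at that moment; what a row does not reach only later rows make up. A row lasts 1/12 s, in which the tool goes at most 41.7 mm and 7.16 degrees, less where a joint would pass 70% of its speed; a pose out of reach is approached as far as the arm can. A call with a gripper value outside its range is refused whole. The fingers move at their own pace and stop on an object; "grip_force" is the grip in N (left out, the last holds). Time passes only in rows, so rows that repeat a pose let the fingers close, or fill a call up. It gives the time, the measured TCP pose, the force and the opening at its end, in the units of the state.
- arm.get_obs(): the state, without advancing time (a new reading comes with each control period).
- vision.capture(name): name is "side" or "top" or "wrist"; returns a dict with "img" (420x560x3 uint8, red, green, blue), "camera_matrix" (3x3 intrinsics, pixels), "rvec" (rotation vector, rad) and "tvec" (3), from world to camera coordinates, as OpenCV has them; the wrist camera has in their place "tool_from_camera" (4x4, takes a point from camera to tool coordinates, whose origin is the TCP and whose axes are the flange's). Camera axes: x right, y down, z forward; pixel columns grow to the right and rows downward; lengths in m; the calibration is good to about 2 mm. A picture is of the moment at which its call begins: read the wrist's pose just before it. There is no depth.
- close_job(): hands the job in, once; it reports no verdict.
The state is a dict: "t": time; "joint_pos": joint angles; "qvel": joint speeds; "tau": joint torques, N m; "tcp_pos": TCP position; "eef_rot": TCP orientation; "force": force on the tool from outside, world axes, zero at the start; "ft_torque": the same for the moment, N m; "finger_gap": opening from 0.0 (shut) to 1.0 (fully open).
Only numpy, scipy, OpenCV 4.12 (cv2) and the standard library are available. Lean on these libraries where they do the work, as an engineer would, in place of code of your own. Each camera call takes 0.05 s, during which the arm holds its last target.

## Working session

There is one attempt and no reset: what is moved stays moved. The work goes in short steps, Python scripts to look and compute and a tool call to move; the robot and the scene stay as the last step left them, time stands still between calls to the robot, and variables do not carry over. Pictures are saved under pics/ and viewed, and the job is handed in when it is done.

Besides the shell and the picture viewer there is one more tool, called after "Emit:" as a command line: name --argument value ..., lists and objects as JSON in quotes. move_arm: Moves the arm, as the interface text tells. Its arguments: {"type":"object","properties":{"targets":{"type":"array","items":{"type":"array"}},"grip_force":{"type":"number"}},"required":["targets"]}

```bash
ls -la; mkdir -p pics
python3 - <<'E'
from plant import arm, vision
import cv2,numpy as np
o=arm.get_obs();print(o)
for n in("side","top","wrist"):
    d=vision.capture(n);cv2.imwrite(f"pics/{n}0.png",d["img"][:,:,::-1])
    np.savez(f"pics/{n}0.npz",**d)
    print({k:v for k,v in d.items() if k!="img"})
E
```

```text
total 12
drwxr-xr-x  3 agent agent 4096 Dec  7 16:42 .
drwxr-xr-x 23 root  root  4096 Dec  7 16:42 ..
drwxr-xr-x  2 agent agent 4096 Dec  7 16:42 pics
{'t': 0.0, 'joint_pos': array([-9.65888586e-01,  3.59366829e-01,  1.10693959e-02, -3.44470333e-04,
       -1.22411705e+00, -2.88103062e-01]), 'qvel': array([ 0.00044974, -0.00114387, -0.00159657, -0.00120604,  0.0006225 ,
        0.00136145]), 'tau': array([ 2.50460238e-03, -5.82711482e+01,  2.93062466e+01,  6.99718729e+00,
        6.91790512e-03, -9.12208907e-05]), 'tcp_pos': array([ 0.21009081, -0.6409192 ,  0.20474131]), 'eef_rot': array([-1.57682778e-01,  9.87489474e-01,  7.99684927e-04, -2.03308043e-04]), 'force': array([ 0.2640185 , -0.25222168, -0.72246043]), 'ft_torque': array([ 0.00394292,  0.00102776, -0.01243302]), 'finger_gap': 0.9976250855536574}
{'camera_matrix': array([[428.63226575,   0.        , 279.21379768],
       [  0.        , 428.63226575, 212.76117802],
       [  0.        ,   0.        ,   1.        ]]), 'rvec': array([ 1.15002638,  2.35882971, -0.96469533]), 'tvec': array([ 0.16082156, -0.32200126,  1.2918075 ])}
{'camera_matrix': array([[444.47179372,   0.        , 283.21863998],
       [  0.        , 444.47179372, 207.4523143 ],
       [  0.        ,   0.        ,   1.        ]]), 'rvec': array([ 2.19142238, -2.16970742,  0.08573701]), 'tvec': array([0.20327586, 0.51455322, 0.94423822])}
{'camera_matrix': array([[318.08374136,   0.        , 281.50901465],
       [  0.        , 318.08374136, 206.03657008],
       [  0.        ,   0.        ,   1.        ]]), 'tool_from_camera': array([[ 9.17583265e-04, -9.53619017e-01, -3.01014829e-01,
         8.10228349e-02],
       [ 9.99999568e-01,  8.29913282e-04,  4.19121477e-04,
         5.22995383e-04],
       [-1.49866006e-04, -3.01015084e-01,  9.53619367e-01,
        -1.78860856e-01],
       [ 0.00000000e+00,  0.00000000e+00,  0.00000000e+00,
         1.00000000e+00]])}
```

View pics/side0.png

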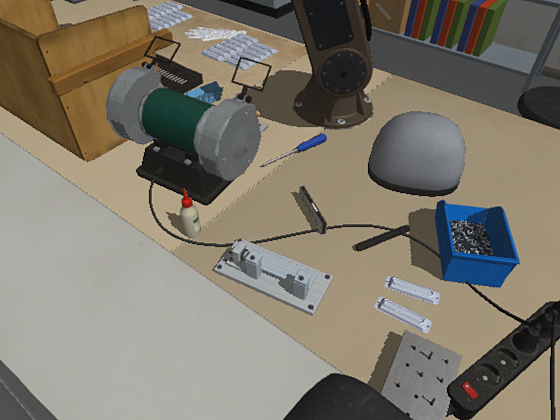

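View pics/top0.png

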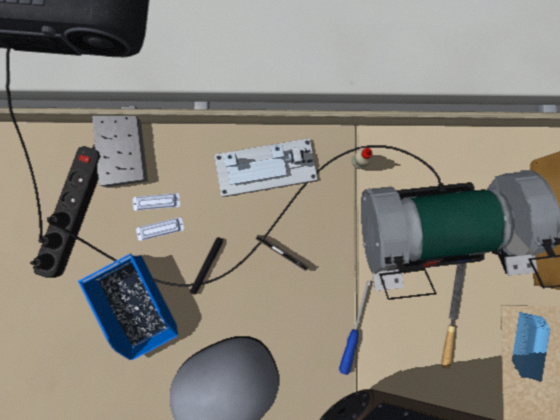

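View pics/wrist0.png

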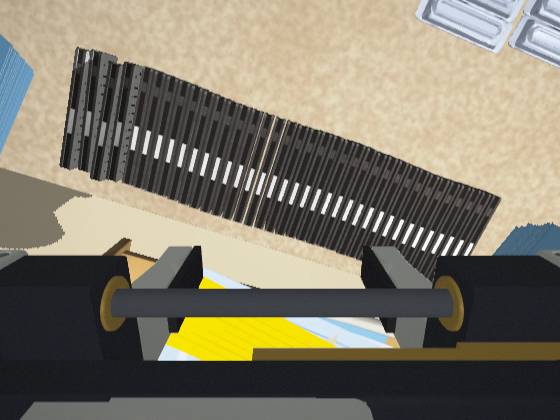

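The top view shows the fixture around (267,167), the comb at about (283,252), the marker at (207,265) and the bottle at (364,157). The side view shows the same items, with the comb at (312,208) and the fixture at (272,275). I'll zoom in next.

```bash
cat > h.py <<'E'
import numpy as np,cv2
from scipy.spatial.transform import Rotation as R
def load(n): return dict(np.load(f"pics/{n}.npz"))
def proj(d,P):
    return cv2.projectPoints(np.array(P,float).reshape(-1,1,3),d["rvec"],d["tvec"],d["camera_matrix"],None)[0].reshape(-1,2)
def wristext(d,pos,quat):
    T=np.eye(4);T[:3,:3]=R.from_quat(quat).as_matrix();T[:3,3]=pos
    C=np.linalg.inv(T@d["tool_from_camera"]); d["rvec"]=cv2.Rodrigues(C[:3,:3])[0].ravel();d["tvec"]=C[:3,3];return d
def onplane(d,uv,z):
    K=d["camera_matrix"];Rm=cv2.Rodrigues(d["rvec"])[0];c=-Rm.T@d["tvec"]
    uv=np.array(uv,float).reshape(-1,2);r=(np.linalg.inv(K)@np.c_[uv,np.ones(len(uv))].T).T@Rm
    return c+r*((z-c[2])/r[:,2])[:,None]
def tri(ds,uvs):
    Ps=[d["camera_matrix"]@np.c_[cv2.Rodrigues(d["rvec"])[0],d["tvec"]] for d in ds]
    X=cv2.triangulatePoints(Ps[0],Ps[1],np.array(uvs[0],float).reshape(2,1),np.array(uvs[1],float).reshape(2,1));return (X[:3]/X[3]).ravel()
def crop(d,x0,y0,x1,y1,f,name):
    im=d["img"][y0:y1,x0:x1,::-1];cv2.imwrite(name,cv2.resize(im,None,fx=f,fy=f,interpolation=cv2.INTER_CUBIC))
E
python3 - <<'E'
from h import *
t=load("top0");s=load("side0")
print(proj(t,[[0,0,0],[.5,0,0],[.5,-.2,0]]),proj(s,[[0,0,0],[.5,0,0]]))
crop(t,190,120,390,280,4,"pics/topz.png");crop(s,180,170,350,320,4,"pics/sidez.png")
for n,uv in dict(comb=(283,252),fix=(267,167),marker=(207,265),bottle=(364,157)).items(): print(n,onplane(t,uv,0.02))
E
```

```text
[[378.90464679 449.66279399]
 [377.30445741 214.74821551]
 [467.69515805 215.64584457]] [[332.57570375 105.9185346 ]
 [217.56835421 194.23726445]]
comb [[0.41626912 0.20790137 0.02      ]]
fix [[0.60094105 0.24474809 0.02      ]]
marker [[0.38683156 0.37097104 0.02      ]]
bottle [[0.62518669 0.03250767 0.02      ]]
```

View pics/topz.png

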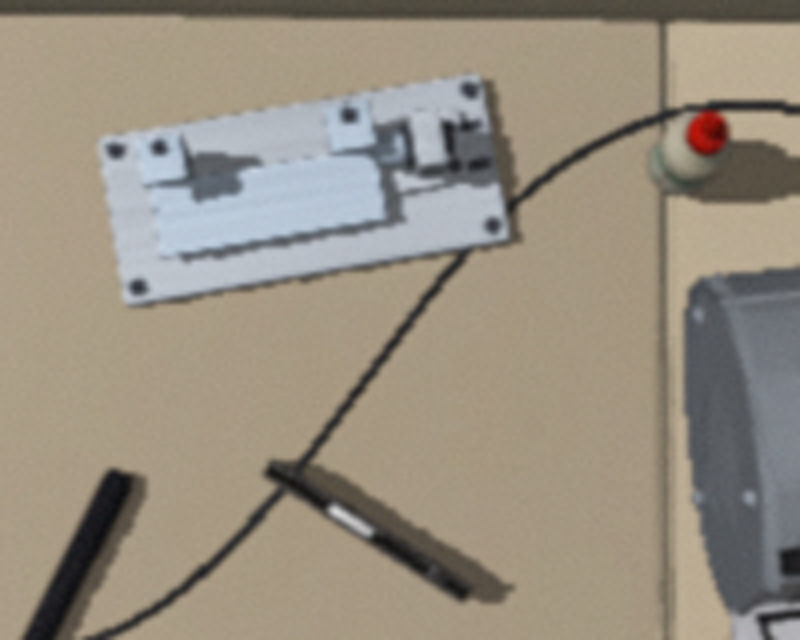

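View pics/sidez.png

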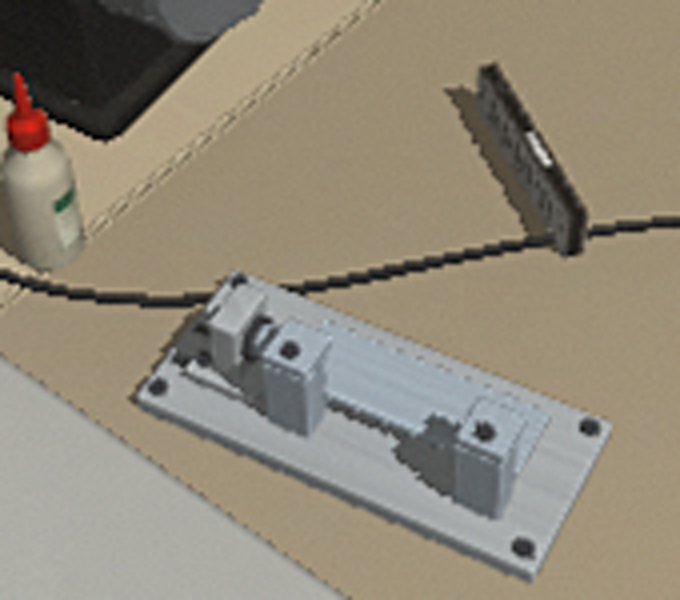

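Run:
```python
from h import *
from scipy.optimize import least_squares
t=load("top0");s=load("side0")
T=np.array([[100,138],[485,75],[512,238],[127,303]])/4+[190,120]
F=np.array([[-.087,.04],[.127,.04],[.127,-.055],[-.087,-.055]])
S=np.array([[135,398],[533,575],[610,428],[237,272]])/4+[180,170]; FS=np.array([[.127,.04],[-.087,.04],[-.087,-.055],[.127,-.055]])
def tf(p,F,z): c,s_=np.cos(p[2]),np.sin(p[2]);return np.c_[p[0]+c*F[:,0]-s_*F[:,1],p[1]+s_*F[:,0]+c*F[:,1],np.full(len(F),z)]
for use in("t","s","ts"):
    f=lambda p:np.r_[(proj(t,tf(p,F,.012))-T).ravel()*("t" in use),(proj(s,tf(p,FS,.012))-S).ravel()*("s" in use)]
    r=least_squares(f,[.6,.25,-1.4],x_scale=[.01,.01,.1]);print(use,r.x,np.abs(r.fun).max(), np.round(r.fun,1))
    print("load",tf(r.x,np.array([[-.022,-.014]]),.028),"stops",tf(r.x,np.array([[0,.006]]),.057))
# comb top ends
a=(tri([t,s],[np.array([274,468])/4+[190,120],np.array([570,210])/4+[180,170]]),tri([t,s],[np.array([468,590])/4+[190,120],np.array([490,75])/4+[180,170]]))
print(a,np.linalg.norm(a[0]-a[1]),(a[0]+a[1])/2,np.arctan2(*(a[0]-a[1])[1::-1]))
```

```text
t [ 0.60610985  0.26704931 -1.3947024 ] 0.6428106362241124 [ 0.3 -0.5 -0.6 -0.5  0.   0.6  0.2  0.4 -0.  -0.  -0.  -0.  -0.  -0.
 -0.  -0. ]
load [[0.58847228 0.28625649 0.028     ]] stops [[0.61201706 0.26810042 0.057     ]]
s [ 0.61000243  0.27203303 -1.39296704] 0.7744200967087522 [-0.  -0.  -0.  -0.  -0.  -0.  -0.  -0.  -0.2  0.1 -0.2  0.7  0.8 -0.5
 -0.4 -0.5]
load [[0.59233156 0.29120958 0.028     ]] stops [[0.61590781 0.27309439 0.057     ]]
ts [ 0.60785334  0.26947922 -1.39469399] 1.806532118564121 [-0.8 -1.3 -1.6 -1.3 -1.1 -0.2 -0.9 -0.4 -0.3 -1.4 -0.8 -0.9  0.3 -1.8
 -0.5 -1.7]
load [[0.5902156  0.28868625 0.028     ]] stops [[0.61376054 0.27053038 0.057     ]]
(array([0.44812734, 0.26011688, 0.03033685]), array([0.38267296, 0.15805444, 0.02338746])) 0.1214467477627314 [0.41540015 0.20908566 0.02686215] 1.0005493975688067
```

Run:
```python
from h import *
t=load("top0");s=load("side0")
for a,b in [((390,297),(236,62)),((437,292),(270,60)),((437,292),(236,62)),((390,297),(270,60)),((375,230),(255,120)),((500,180),(125,75)),((540,250),(180,40))]: print(a,b,tri([t,s],[a,b]))
from h import crop
crop(s,90,20,310,220,3.5,"pics/grs.png");crop(t,330,130,560,420,2.0,"pics/grt.png")
```

```text
(390, 297) (236, 62) [0.37582643 0.01659476 0.28446882]
(437, 292) (270, 60) [ 0.3457059  -0.00600561  0.28062854]
(437, 292) (236, 62) [ 0.36136764 -0.04126976  0.2618399 ]
(390, 297) (270, 60) [0.35426434 0.04289126 0.28953553]
(375, 230) (255, 120) [0.45126826 0.06092056 0.20781424]
(500, 180) (125, 75) [ 0.55105784 -0.1514609   0.26956219]
(540, 250) (180, 40) [ 0.41856149 -0.17351101  0.2980058 ]
```

View pics/grs.png

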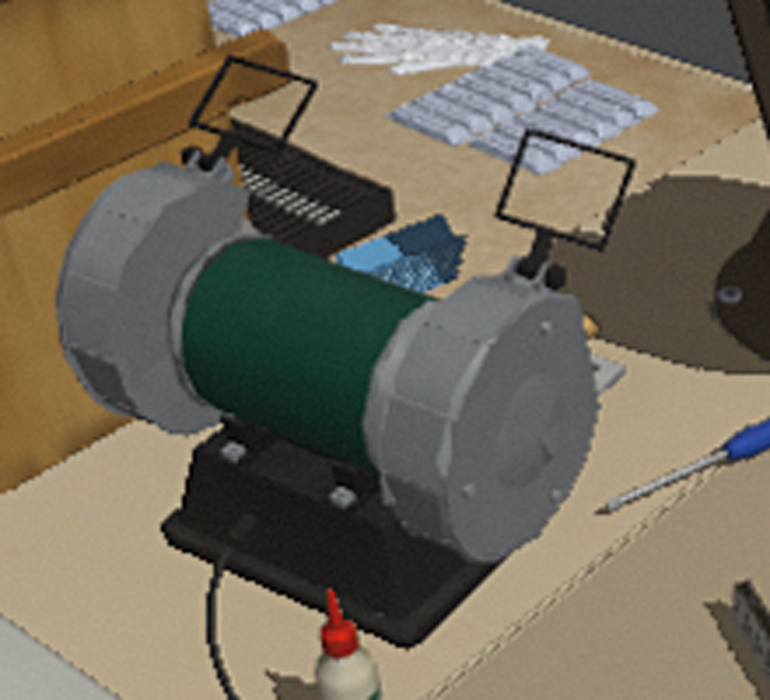

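View pics/grt.png

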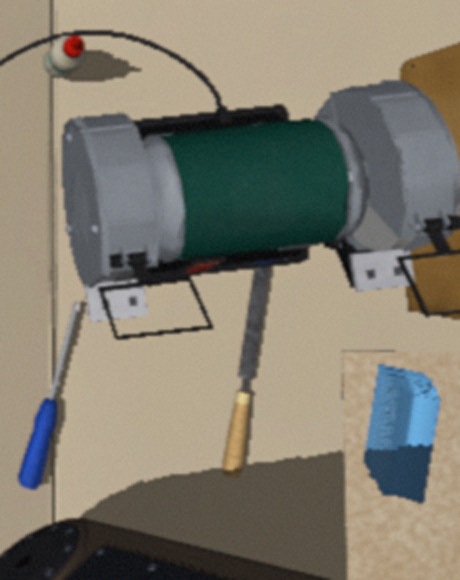

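Emit:
move_arm --targets '[[[0, 0, -40], [0, 0, 0], 1], [[0, 0, -80], [0, 0, 0], 1], [[0, 0, -120], [0, 0, 0], 1], [[0, 0, -160], [0, 0, 0], 1], [[0, 0, -200], [0, 0, 0], 1]]'

```text
t: 0.57
tcp_pos: [0.21, -0.6409, 0.4076]
eef_rot: [-0.158, 0.987, 0.0, 0.0]
force: [1.1, -0.8, 0.7]
finger_gap: 1.0
```

```bash
cat >> h.py <<'E'
def obs():
    from plant import arm
    return arm.get_obs()
def goto(P,yd,o=None):
    "print tool shift (mm) to world P with tool down, tool y at yaw yd deg"
    o=o or obs();Rc=R.from_quat(o["eef_rot"]);m=Rc.as_matrix()
    y=np.radians(yd);Y=np.array([np.cos(y),np.sin(y),0]);Z=np.array([0,0,-1.]);X=np.cross(Y,Z)
    Rt=R.from_matrix(np.c_[X,Y,Z])
    print("t",round(o["t"],2),"tcp",o["tcp_pos"].round(4),"yaw_y",np.degrees(np.arctan2(m[1,1],m[0,1])).round(2),"q",o["joint_pos"].round(2),"F",o["force"].round(1),"gap",round(o["finger_gap"],3))
    print(" shift mm",(m.T@(np.array(P)-o["tcp_pos"])*1000).round(1),"turn",(Rc.inv()*Rt).as_rotvec().round(4))
E
python3 -c "
from h import *
goto([.5,-.25,.42],125)
goto([.447,.26,.15],147.5)"
```

```text
t 0.57 tcp [ 0.21   -0.6409  0.4076] yaw_y 108.15 q [-0.97  0.31  0.39 -0.   -1.65 -0.29] F [ 1.1 -0.8  0.7] gap 1.0
 shift mm [-397.4  281.1  -12.3] turn [ 1.00e-04  1.00e-04 -2.94e-01]
t 0.57 tcp [ 0.21   -0.6409  0.4076] yaw_y 108.15 q [-0.97  0.31  0.39 -0.   -1.65 -0.29] F [ 1.1 -0.8  0.7] gap 1.0
 shift mm [-505.9  782.2  257.7] turn [ 1.000e-04  1.000e-04 -6.867e-01]
```

Emit:
move_arm --targets '[[[-397, 281, -10], [0, 0, -0.3], 1], [[-397, 281, -10], [0, 0, -0.3], 1], [[-397, 281, -10], [0, 0, -0.3], 1], [[-397, 281, -10], [0, 0, -0.3], 1], [[-397, 281, -10], [0, 0, -0.3], 1]]'

```text
t: 0.98
tcp_pos: [0.3349, -0.4724, 0.4097]
eef_rot: [-0.303, 0.953, 0.0, 0.0]
force: [0.8, -0.0, 0.2]
finger_gap: 0.998
```

```bash
python3 -c "
from h import *
goto([.5,-.25,.42],125)
goto([.447,.26,.42],147.5)"
```

```text
t 0.98 tcp [ 0.3349 -0.4724  0.4097] yaw_y 125.33 q [-0.62  0.14  0.17 -0.   -1.6  -0.34] F [ 0.8 -0.   0.2] gap 0.998
 shift mm [-263.3   85.9  -10.2] turn [0.0003 0.0001 0.0058]
t 0.98 tcp [ 0.3349 -0.4724  0.4097] yaw_y 125.33 q [-0.62  0.14  0.17 -0.   -1.6  -0.34] F [ 0.8 -0.   0.2] gap 0.998
 shift mm [-515.   532.6  -10. ] turn [ 3.000e-04  2.000e-04 -3.869e-01]
```

Emit:
move_arm --targets '[[[-300, 180, -10], [0, 0, -0.1], 1], [[-300, 180, -10], [0, 0, -0.1], 1], [[-300, 180, -10], [0, 0, -0.1], 1], [[-300, 180, -10], [0, 0, -0.1], 1], [[-300, 180, -10], [0, 0, -0.1], 1]]'

```text
t: 1.4
tcp_pos: [0.4182, -0.2814, 0.416]
eef_rot: [-0.351, 0.936, 0.0, 0.0]
force: [2.2, -0.6, 0.4]
finger_gap: 0.997
```

```bash
python3 -c "
from h import *
goto([.447,.26,.42],147.5)"
```

```text
t 1.4 tcp [ 0.4182 -0.2814  0.416 ] yaw_y 131.06 q [-0.2   0.    0.04 -0.   -1.6  -0.65] F [ 2.2 -0.6  0.4] gap 0.997
 shift mm [-377.4  389.3   -4. ] turn [-1.000e-04  2.000e-04 -2.869e-01]
```

Emit:
move_arm --targets '[[[-377, 389, -5], [0, 0, -0.287], 1], [[-377, 389, -5], [0, 0, -0.287], 1], [[-377, 389, -5], [0, 0, -0.287], 1], [[-377, 389, -5], [0, 0, -0.287], 1], [[-377, 389, -5], [0, 0, -0.287], 1]]'

```text
t: 1.82
tcp_pos: [0.4283, -0.0735, 0.4179]
eef_rot: [-0.481, 0.877, 0.0, 0.0]
force: [2.2, 0.7, 0.2]
finger_gap: 1.002
```

```bash
python3 -c "
from h import *
goto([.447,.26,.42],147.5)"
```

```text
t 1.82 tcp [ 0.4283 -0.0735  0.4179] yaw_y 147.52 q [ 0.29 -0.12 -0.08 -0.   -1.62 -0.85] F [2.2 0.7 0.2] gap 1.002
 shift mm [-291.4  163.4   -2. ] turn [-0.0002  0.0005  0.0004]
```

Emit:
move_arm --targets '[[[-291, 163, 0], [0, 0, 0], 1], [[-291, 163, 0], [0, 0, 0], 1], [[-291, 163, 0], [0, 0, 0], 1], [[-291, 163, 0], [0, 0, 0], 1], [[-291, 163, 0], [0, 0, 0], 1]]'

```text
t: 2.23
tcp_pos: [0.44, 0.1347, 0.4181]
eef_rot: [-0.481, 0.877, 0.0, 0.0]
force: [2.2, -0.3, 0.2]
finger_gap: 0.997
```

```bash
python3 -c "
from h import *
goto([.447,.26,.16],147.5)"
```

```text
t 2.23 tcp [0.44   0.1347 0.4181] yaw_y 147.54 q [ 0.73 -0.08 -0.04 -0.   -1.61 -1.29] F [ 2.2 -0.3  0.2] gap 0.997
 shift mm [-109.3   61.4  258.2] turn [-0.0002  0.0009  0.0008]
```

Emit:
move_arm --targets '[[[-109, 61, 50], [0, 0, 0], 1], [[-109, 61, 50], [0, 0, 0], 1], [[-109, 61, 50], [0, 0, 0], 1], [[-109, 61, 130], [0, 0, 0], 1], [[-109, 61, 130], [0, 0, 0], 1]]'

```text
t: 2.65
tcp_pos: [0.4479, 0.2598, 0.2874]
eef_rot: [-0.482, 0.876, 0.0, 0.001]
force: [-0.3, 0.7, -0.7]
finger_gap: 1.0
```

Emit:
move_arm --targets '[[[0, 0, 129], [0, 0, 0], 1], [[0, 0, 129], [0, 0, 0], 1], [[0, 0, 129], [0, 0, 0], 1], [[0, 0, 129], [0, 0, 0], 1], [[0, 0, 129], [0, 0, 0], 1]]'

```text
t: 3.07
tcp_pos: [0.4469, 0.256, 0.158]
eef_rot: [-0.481, 0.877, -0.001, -0.002]
force: [-0.2, 0.3, 1.9]
finger_gap: 0.998
```

```bash
cat >> h.py <<'E'
def snap(name):
    from plant import arm,vision
    o=arm.get_obs();d=vision.capture("wrist");wristext(d,o["tcp_pos"],o["eef_rot"])
    cv2.imwrite(f"pics/{name}.png",d["img"][:,:,::-1]);np.savez(f"pics/{name}.npz",**d);return d
E
python3 -c "
from h import *
goto([.447,.26,.16],147.5);snap('w1')"
```

```text
t 3.07 tcp [0.4469 0.256  0.158 ] yaw_y 147.52 q [ 0.9   0.14 -0.4   0.   -1.04 -1.47] F [-0.2  0.3  1.9] gap 0.998
 shift mm [-3.4  2.1 -2. ] turn [ 0.0005 -0.0053  0.0003]
```

View pics/w1.png

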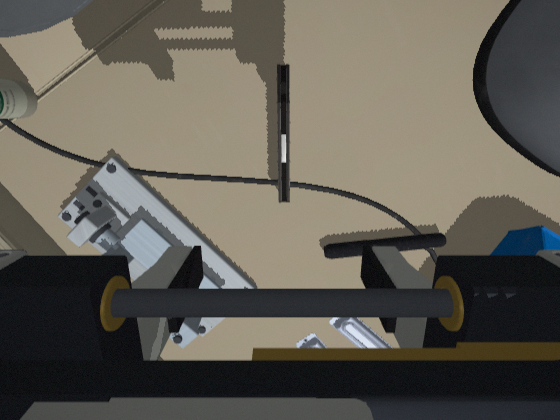

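```bash
python3 -c "
from h import *
d=snap('w2');goto([.447,.26,.16],147.5)
crop(d,240,50,330,215,3.6,'pics/w2z.png')"
```

```text
t 3.17 tcp [0.4492 0.2582 0.1619] yaw_y 147.54 q [ 0.9   0.13 -0.4   0.   -1.04 -1.47] F [0.7 0.9 0. ] gap 1.003
 shift mm [-0.3  2.8  1.8] turn [-0.0013  0.0023  0.0008]
```

View pics/w2z.png

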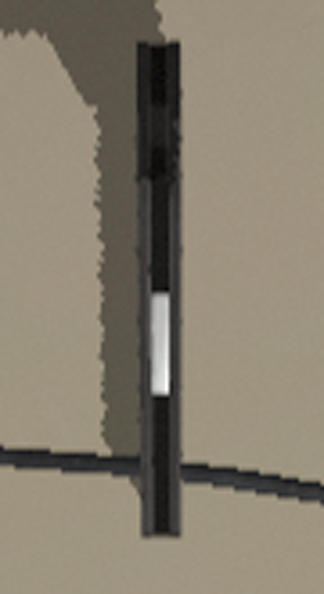

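```bash
python3 -c "
from h import *
d=load('w2')
for z in(.03,.034,.038):
    a=onplane(d,[[284.0,61.7],[285,198.6]],z);print(z,a.round(4),np.linalg.norm(a[0]-a[1]),a.mean(0),np.degrees(np.arctan2(*(a[1]-a[0])[1::-1])))
t=load('top0');a=onplane(t,np.array([[270,463],[466,592]])/4+[190,120],.034);print(a.mean(0),a,np.linalg.norm(a[0]-a[1]))
"
```

```text
0.03 [[0.3832 0.1586 0.03  ]
 [0.4502 0.2666 0.03  ]] 0.12713836418206242 [0.4167276  0.21257066 0.03      ] 58.1843436919956
0.034 [[0.3835 0.159  0.034 ]
 [0.4497 0.2656 0.034 ]] 0.12549479199594382 [0.41657505 0.21227127 0.034     ] 58.1843436919956
0.038 [[0.3838 0.1594 0.038 ]
 [0.4491 0.2646 0.038 ]] 0.12385121980982526 [0.4164225  0.21197188 0.038     ] 58.1843436919956
[0.41689686 0.21016912 0.034     ] [[0.45044653 0.26252674 0.034     ]
 [0.38334718 0.1578115  0.034     ]] 0.12436882118693833
```

```bash
python3 -c "
from h import *
goto([.4167,.212,.10],148.2)"
```

```text
t 3.17 tcp [0.4492 0.2582 0.1619] yaw_y 147.54 q [ 0.9   0.13 -0.4   0.   -1.04 -1.47] F [0.7 0.9 0. ] gap 1.003
 shift mm [56.6  2.7 61.7] turn [-0.0013  0.0023 -0.0114]
```

Emit:
move_arm --targets '[[[28, 2, 30], [0, 0, -0.011], 1], [[56, 3, 61], [0, 0, -0.011], 1], [[56, 3, 61], [0, 0, -0.011], 1], [[56, 3, 61], [0, 0, -0.011], 1], [[56, 3, 61], [0, 0, -0.011], 1]]'

```text
t: 3.58
tcp_pos: [0.4172, 0.2134, 0.1013]
eef_rot: [-0.486, 0.874, 0.001, 0.003]
force: [0.2, 0.1, 0.6]
finger_gap: 1.003
```

```bash
python3 -c "
from h import *
goto([.4167,.212,.10],148.2)
d=snap('w3');goto([.4167,.212,.10],148.2);crop(d,180,0,400,250,2.4,'pics/w3z.png')"
```

```text
t 3.58 tcp [0.4172 0.2134 0.1013] yaw_y 148.17 q [ 0.9   0.11 -0.58  0.   -0.87 -1.45] F [0.2 0.1 0.6] gap 1.003
 shift mm [ 1.5 -0.3  1.3] turn [-0.0015  0.0049 -0.0005]
t 3.63 tcp [0.4174 0.2138 0.1013] yaw_y 148.18 q [ 0.9   0.12 -0.58  0.   -0.87 -1.45] F [ 0.1 -0.1  0.7] gap 0.994
 shift mm [ 1.9 -0.4  1.2] turn [-0.0014  0.0053 -0.0004]
```

View pics/w3z.png

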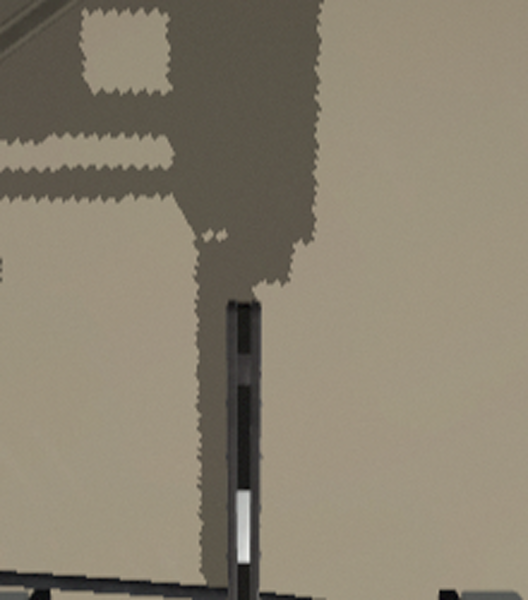

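```bash
python3 -c "
from h import *
a=load('w2');b=load('w3')
for u,v in [((284.0,61.7),(281.7,125.4)),((284.4,131.4),(281.7,204.2)),((284.6,159.7),(281.7,234.6))]: print(tri([a,b],[u,v]).round(4))
print(onplane(b,[[281.7,125.4],[281.7,234.6]],.034))
"
```

```text
[0.3826 0.1577 0.0213]
[0.4151 0.21   0.0327]
[0.4292 0.2326 0.033 ]
[[0.38221578 0.15699472 0.034     ]
 [0.42885911 0.23232845 0.034     ]]
```

Emit:
move_arm --targets '[[[1, 0, 35], [0, 0, 0], 1], [[1, 0, 65], [0, 0, 0], 1], [[1, 0, 85], [0, 0, 0], 1], [[1, 0, 92], [0, 0, 0], 1], [[1, 0, 92], [0, 0, 0], 1]]'

```text
t: 4.05
tcp_pos: [0.4153, 0.2115, 0.0062]
eef_rot: [-0.486, 0.874, -0.0, -0.0]
force: [0.2, 0.7, 0.2]
finger_gap: 1.003
```

```bash
python3 -c "
from h import *
goto([.4167,.212,.008],148.2)
d=snap('w4')"
```

```text
t 4.05 tcp [0.4153 0.2115 0.0062] yaw_y 148.16 q [ 0.9   0.26 -0.69  0.   -0.63 -1.45] F [0.2 0.7 0.2] gap 1.003
 shift mm [-1.2 -0.9 -1.8] turn [-0.     -0.0009 -0.0007]
```

View pics/w4.png

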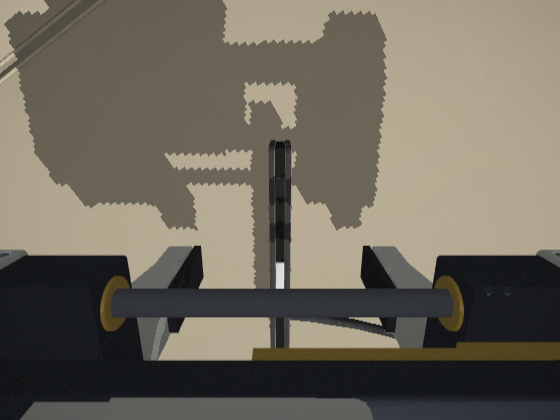

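The comb is centred between the fingers at column 281, so I'll close the gripper.

Emit:
move_arm --targets '[[[0, 0, -2], [0, 0, 0], -1], [[0, 0, -2], [0, 0, 0], -1], [[0, 0, -2], [0, 0, 0], -1], [[0, 0, -2], [0, 0, 0], -1], [[0, 0, -2], [0, 0, 0], -1]]' --grip_force 30

```text
t: 4.52
tcp_pos: [0.415, 0.2111, 0.0091]
eef_rot: [-0.486, 0.874, 0.0, 0.001]
force: [-0.3, -0.0, 0.2]
finger_gap: 0.683
```

Emit:
move_arm --targets '[[[0, 0, 0], [0, 0, 0], -1], [[0, 0, 0], [0, 0, 0], -1], [[0, 0, 0], [0, 0, 0], -1], [[0, 0, 0], [0, 0, 0], -1], [[0, 0, 0], [0, 0, 0], -1]]'

```text
t: 4.93
tcp_pos: [0.4147, 0.2107, 0.0084]
eef_rot: [-0.486, 0.874, -0.0, -0.0]
force: [0.5, 0.4, 0.7]
finger_gap: 0.306
```

```bash
python3 -c "
from h import *
goto([.4167,.212,.10],148.2)
d=snap('w5')"
```

```text
t 4.93 tcp [0.4147 0.2107 0.0084] yaw_y 148.14 q [ 0.9   0.25 -0.69  0.   -0.63 -1.45] F [0.5 0.4 0.7] gap 0.306
 shift mm [ -2.1  -1.  -91.6] turn [ 0.     -0.0002 -0.001 ]
```

View pics/w5.png

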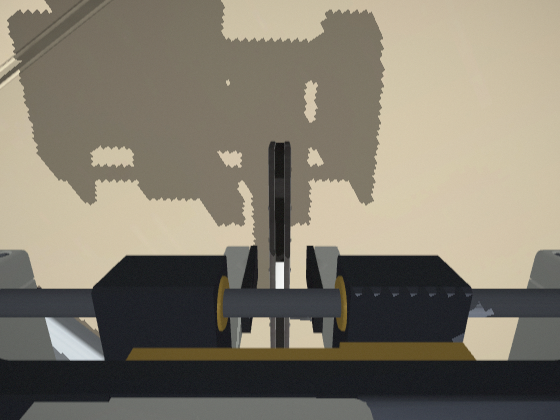

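Emit:
move_arm --targets '[[[0, 0, 0], [0, 0, 0], -1], [[0, 0, 0], [0, 0, 0], -1], [[0, 0, 0], [0, 0, 0], -1], [[0, 0, 0], [0, 0, 0], -1], [[0, 0, 0], [0, 0, 0], -1]]'

```text
t: 5.4
tcp_pos: [0.4147, 0.2107, 0.0084]
eef_rot: [-0.486, 0.874, -0.0, -0.0]
force: [-0.1, 0.6, 0.4]
finger_gap: 0.135
```

Emit:
move_arm --targets '[[[0, 0, -15], [0, 0, 0], -1], [[0, 0, -45], [0, 0, 0], -1], [[0, 0, -80], [0, 0, 0], -1], [[0, 0, -100], [0, 0, 0], -1], [[0, 0, -100], [0, 0, 0], -1]]'

```text
t: 5.82
tcp_pos: [0.4169, 0.2128, 0.113]
eef_rot: [-0.486, 0.874, 0.001, 0.004]
force: [0.6, 0.9, -0.6]
finger_gap: 0.131
```

```bash
python3 -c "
from h import *
goto([.59,.288,.18],190.1)
d=snap('w6');goto([.52,.288,.18],190.1)
from plant import vision
for n in('top','side'):
    s=vision.capture(n);np.savez(f'pics/{n}1.npz',**s)
crop(load('side1'),180,120,350,320,3,'pics/side1z.png')"
```

```text
t 5.82 tcp [0.4169 0.2128 0.113 ] yaw_y 148.19 q [ 0.9   0.1  -0.57  0.   -0.9  -1.45] F [ 0.6  0.9 -0.6] gap 0.131
 shift mm [-155.6 -107.6  -65.6] turn [-0.0046  0.0063 -0.7314]
t 5.87 tcp [0.4159 0.212  0.1108] yaw_y 148.15 q [ 0.9   0.1  -0.57  0.   -0.9  -1.45] F [-0.2 -0.4 -0.5] gap 0.13
 shift mm [-119.8  -48.4  -68.5] turn [-0.0027  0.0046 -0.7321]
```

View pics/w6.png

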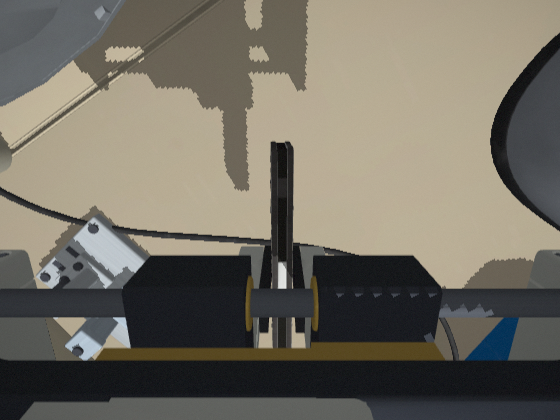

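View pics/side1z.png

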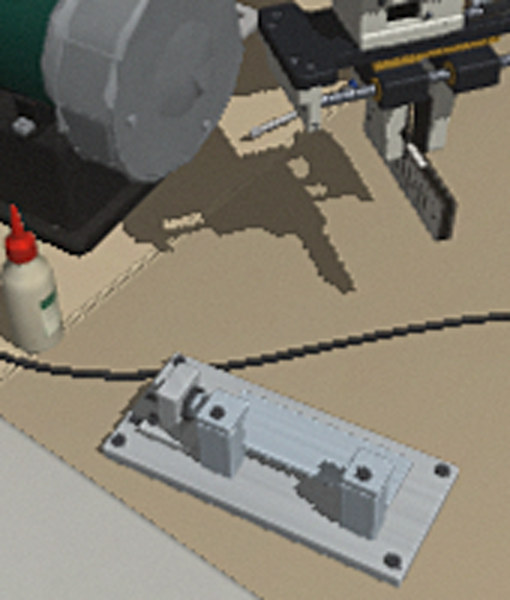

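```bash
python3 -c "
from h import *
t=load('top0');s=load('side0')
print(onplane(t,[[300,125],[300,108]],0),onplane(s,[[0,160],[150,253],[345,375]],0))
goto([.533,.348,.17],190.1)"
```

```text
[[0.70057305 0.17251663 0.        ]
 [0.73963248 0.17278926 0.        ]] [[ 0.75051758 -0.52267453  0.        ]
 [ 0.71613407  0.01443002  0.        ]
 [ 0.68879197  0.46742177  0.        ]]
t 5.97 tcp [0.4143 0.2105 0.1082] yaw_y 148.13 q [ 0.9   0.1  -0.57 -0.   -0.9  -1.45] F [ 0.2  0.1 -0.5] gap 0.133
 shift mm [-179.4  -28.2  -61.8] turn [ 3.000e-04  2.000e-04 -7.326e-01]
```

Emit:
move_arm --targets '[[[-30, -5, -30], [0, 0, -0.1], -1], [[-60, -10, -62], [0, 0, -0.2], -1], [[-95, -15, -62], [0, 0, -0.32], -1], [[-135, -22, -62], [0, 0, -0.44], -1], [[-165, -26, -62], [0, 0, -0.56], -1]]'

```text
t: 6.38
tcp_pos: [0.5254, 0.3388, 0.1691]
eef_rot: [0.711, -0.704, 0.0, 0.0]
force: [-0.4, 1.0, 0.1]
finger_gap: 0.136
```

```bash
python3 -c "
from h import *
goto([.533,.348,.17],190.1)"
```

```text
t 6.38 tcp [0.5254 0.3388 0.1691] yaw_y -179.43 q [ 0.88  0.3  -0.15 -0.   -1.11 -0.87] F [-0.4  1.   0.1] gap 0.136
 shift mm [-9.1 -7.7 -0.9] turn [ 0.0007 -0.0007 -0.1663]
```

Emit:
move_arm --targets '[[[-9, -8, 0], [0, 0, -0.1], -1], [[-9, -8, 0], [0, 0, -0.166], -1], [[-9, -8, 0], [0, 0, -0.166], -1], [[-9, -8, 0], [0, 0, -0.166], -1], [[-9, -8, 0], [0, 0, -0.166], -1]]'

```text
t: 6.8
tcp_pos: [0.5313, 0.3456, 0.1695]
eef_rot: [0.764, -0.645, -0.0, 0.001]
force: [0.2, -1.2, 0.4]
finger_gap: 0.134
```

```bash
python3 -c "
from h import *
d=snap('w7');goto([.533,.348,.17],190.1)"
```

```text
t 6.85 tcp [0.5314 0.3457 0.17  ] yaw_y -170.38 q [ 0.88  0.32 -0.13 -0.   -1.12 -0.72] F [-0.3 -0.4 -0.7] gap 0.135
 shift mm [-2. -2. -0.] turn [ 0.0008 -0.0006 -0.0083]
```

View pics/w7.png

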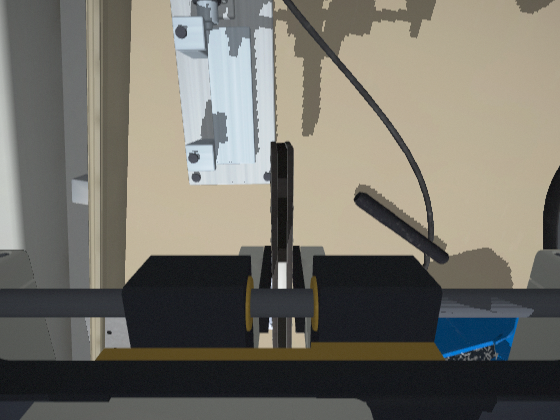

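Emit:
move_arm --targets '[[[30, -2, 0], [0, 0, -0.008], -1], [[55, -2, 0], [0, 0, -0.008], -1], [[55, -2, 0], [0, 0, -0.008], -1], [[55, -2, 0], [0, 0, -0.008], -1], [[55, -2, 0], [0, 0, -0.008], -1]]'

```text
t: 7.27
tcp_pos: [0.5431, 0.2922, 0.171]
eef_rot: [0.767, -0.642, 0.0, -0.0]
force: [0.1, 0.2, -1.0]
finger_gap: 0.13
```

```bash
python3 -c "
from h import *
d=snap('w8');goto([.533,.348,.17],190.1);crop(d,150,0,310,250,2.4,'pics/w8z.png')"
```

```text
t 7.32 tcp [0.5431 0.2926 0.1709] yaw_y -169.84 q [ 0.81  0.29 -0.17 -0.   -1.11 -0.63] F [ 0.7 -0.  -0.6] gap 0.135
 shift mm [-56.3   0.2   0.9] turn [-0.0006  0.0005  0.0011]
```

View pics/w8z.png

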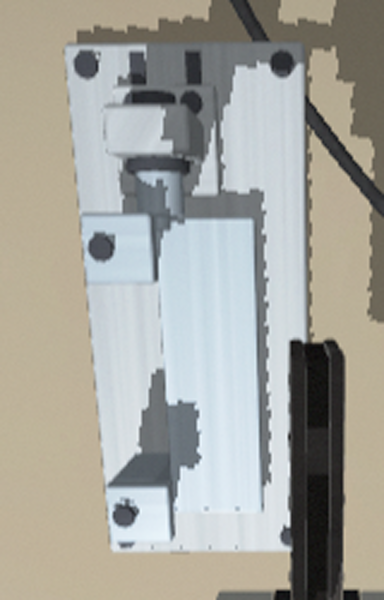

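```bash
cat > fit.py <<'E'
from h import *
from scipy.optimize import least_squares
d=load("w8")
pts=[((66,44),(.127,.04,.012)),((302,43),(.127,-.055,.012)),((112,551),(-.087,.04,.012)),
((253,219),(.062,-.0345,.028)),((261,513),(-.062,-.0345,.028)),
((151,212),(.062,-.001,.065)),((155,283),(.038,-.001,.065)),((169,484),(-.038,-.001,.065)),((172,542),(-.062,-.001,.065))]
U=np.array([p[0] for p in pts])/2.4+[150,0];F=np.array([p[1] for p in pts])
def tf(p,F): return R.from_euler("z",p[2]).apply(F)+[p[0],p[1],p[3] if len(p)>3 else 0]
if __name__=="__main__":
  for x0 in([.6,.25,-1.4],[.6,.25,-1.4,0]):
    f=lambda p:(proj(d,tf(p,F))-U).ravel()
    r=least_squares(f,x0,x_scale=[.01,.01,.1,.01][:len(x0)],loss="soft_l1");print(r.x.round(4),np.degrees(r.x[2]));print(f(r.x).reshape(-1,2).round(1).tolist())
E
python3 fit.py
```

```text
[ 0.6073  0.2704 -1.3886] -79.55807807402248
[[-1.5, -0.4], [1.3, -0.5], [-1.1, 0.6], [0.6, -0.9], [0.6, -0.1], [-0.2, 0.2], [0.1, 0.2], [-0.2, 0.7], [0.1, 0.5]]
[ 0.6077  0.2706 -1.3882 -0.0021] -79.53944750975555
[[-1.2, 0.4], [0.9, 0.1], [-0.9, -0.1], [0.3, -0.7], [0.4, -0.6], [-0.1, 0.5], [0.1, 0.2], [-0.2, 0.1], [0.1, -0.2]]
```

```bash
cat >> h.py <<'E'
FX=np.array([.6074,.2704]);FY=-79.55
def fx2w(x,y): a=np.radians(FY);return FX+[np.cos(a)*x-np.sin(a)*y,np.sin(a)*x+np.cos(a)*y]
def fst(x,y,z,o=None):
    "TCP target in fixture coords (m)"
    o=o or obs();w=fx2w(x,y);goto([w[0],w[1],z],FY+270,o)
    a=np.radians(FY);d=o["tcp_pos"][:2]-FX;f=o["force"]
    print(" TCP in fixture mm",np.round(1000*np.array([np.cos(a)*d[0]+np.sin(a)*d[1],-np.sin(a)*d[0]+np.cos(a)*d[1],o["tcp_pos"][2]]),1),"F fix",np.round([np.cos(a)*f[0]+np.sin(a)*f[1],-np.sin(a)*f[0]+np.cos(a)*f[1],f[2]],1),"M",o["ft_torque"].round(2))
E
python3 -c "
from h import *
fst(-.020,-.014,.085)"
```

```text
t 7.32 tcp [0.5431 0.2926 0.1709] yaw_y -169.84 q [ 0.81  0.29 -0.17 -0.   -1.11 -0.63] F [ 0.7 -0.  -0.6] gap 0.135
 shift mm [ 13.3 -45.2  85.9] turn [-0.0006  0.0005 -0.005 ]
 TCP in fixture mm [-33.5 -59.2 170.9] F fix [ 0.2  0.7 -0.6] M [0.06 0.13 0.03]
```

Emit:
move_arm --targets '[[[6, -20, 30], [0, 0, -0.005], -1], [[13, -45, 60], [0, 0, -0.005], -1], [[13, -45, 80], [0, 0, -0.005], -1], [[13, -45, 86], [0, 0, -0.005], -1], [[13, -45, 86], [0, 0, -0.005], -1]]'

```text
t: 7.73
tcp_pos: [0.5884, 0.2871, 0.0822]
eef_rot: [0.769, -0.64, -0.0, 0.002]
force: [0.3, -0.1, -0.3]
finger_gap: 0.13
```

```bash
python3 -c "
from h import *
d=snap('w9');fst(-.020,-.014,.038);crop(d,150,0,410,250,3,'pics/w9z.png')
from plant import vision
for n in('top','side'):
    s=vision.capture(n);np.savez(f'pics/{n}2.npz',**s)
crop(load('side2'),180,170,350,320,4,'pics/side2z.png');crop(load('top2'),210,130,330,200,6,'pics/top2z.png')"
```

```text
t 7.78 tcp [0.5892 0.2878 0.0843] yaw_y -169.48 q [ 0.75  0.42 -0.18  0.   -0.97 -0.57] F [ 0.4  1.3 -0.2] gap 0.133
 shift mm [ 0.4 -0.7 46.3] turn [ 0.0011 -0.001   0.0012]
 TCP in fixture mm [-20.4 -14.7  84.3] F fix [-1.2  0.6 -0.2] M [ 0.09  0.06 -0.02]
```

View pics/w9z.png

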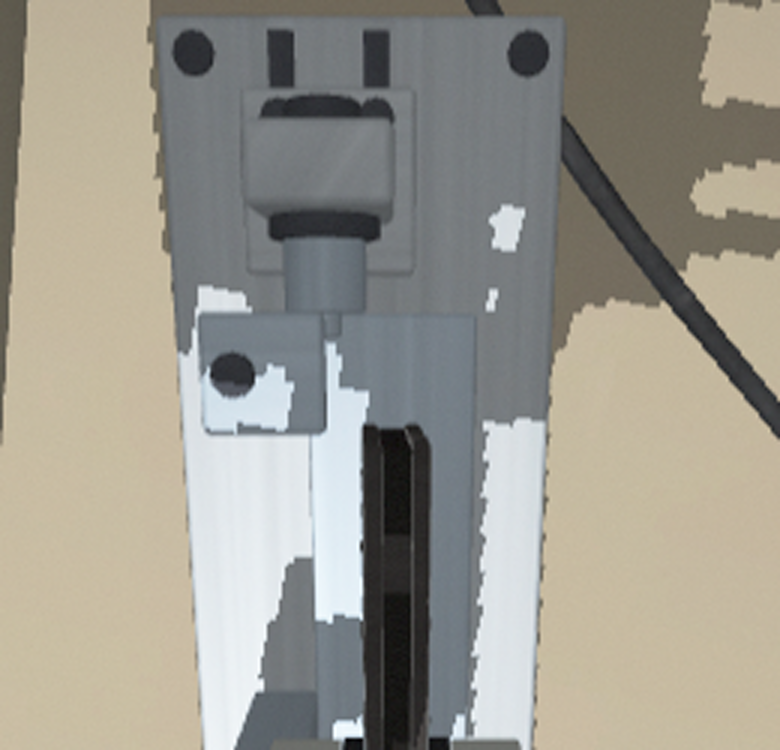

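View pics/side2z.png

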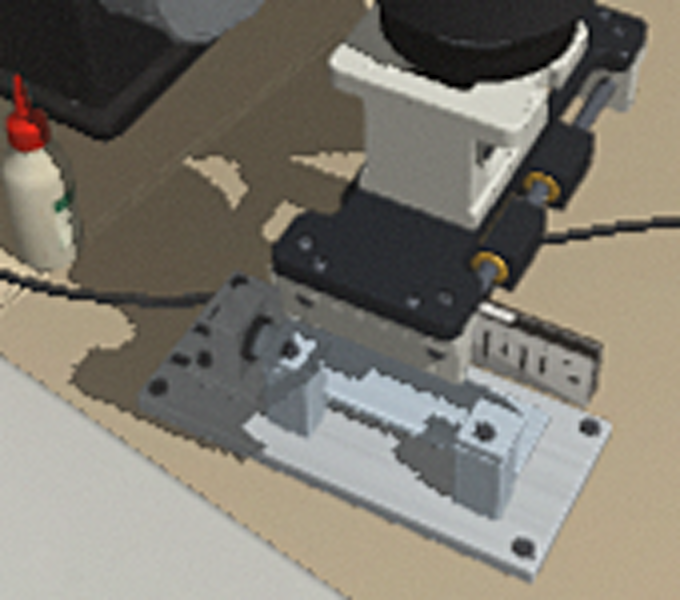

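```bash
cat >> h.py <<'E'
def w2fx(P): 
    a=np.radians(FY);d=np.atleast_2d(P)[:,:2]-FX
    return np.c_[np.cos(a)*d[:,0]+np.sin(a)*d[:,1],-np.sin(a)*d[:,0]+np.cos(a)*d[:,1]]*1000
E
python3 -c "
from h import *
d=load('w9')
def q(n,u,v,z): print(n,w2fx(onplane(d,[[u/3+150,v/3]],z)).round(1))
q('comb+y',362,427,.110);q('comb-y',430,435,.110);q('comb near +y',362,720,.110);q('comb near -y',428,720,.110);q('lip x38',325,433,.065);q('lip x62',322,314,.065)
q('platecorner ++',158,16,.012);q('plate +-',564,16,.012);q('spindle face top',326,312,.049);q('pin tip',333,337,.0435)
q('spindle L',286,300,.04);q('spindle R',367,300,.04);q('bed +-',475,316,.028)
"
```

```text
comb+y [[44.7 -9.8]]
comb-y [[ 43.5 -20.5]]
comb near +y [[-4.9 -9.4]]
comb near -y [[ -4.9 -20.7]]
lip x38 [[38.7 -0.9]]
lip x62 [[61.8 -0.8]]
platecorner ++ [[126.9  39. ]]
plate +- [[127.1 -53.8]]
spindle face top [[62.3 -0.5]]
pin tip [[57.1 -1.6]]
spindle L [[64.8  8.8]]
spindle R [[64.9 -9. ]]
bed +- [[ 61.6 -33.9]]
```

Emit:
move_arm --targets '[[[0, -1, 20], [0, 0, 0], -1], [[0, -1, 38], [0, 0, 0], -1], [[0, -1, 46], [0, 0, 0], -1], [[0, -1, 46], [0, 0, 0], -1], [[0, -1, 46], [0, 0, 0], -1]]'

```text
t: 8.3
tcp_pos: [0.591, 0.2882, 0.0397]
eef_rot: [0.769, -0.639, 0.0, -0.001]
force: [0.1, -1.0, -0.8]
finger_gap: 0.133
```

```bash
python3 -c "
from h import *
fst(-.020,-.014,.034)"
```

```text
t 8.3 tcp [0.591  0.2882 0.0397] yaw_y -169.48 q [ 0.75  0.47 -0.22  0.   -0.88 -0.57] F [ 0.1 -1.  -0.8] gap 0.133
 shift mm [0.5 1.1 5.7] turn [-0.0011  0.0003  0.0013]
 TCP in fixture mm [-20.5 -12.9  39.7] F fix [ 1.  -0.1 -0.8] M [0.03 0.06 0.01]
```

Emit:
move_arm --targets '[[[0, 1, 2], [0, 0, 0], -1], [[0, 1, 4], [0, 0, 0], -1], [[0, 1, 6], [0, 0, 0], -1], [[0, 1, 8], [0, 0, 0], -1], [[0, 1, 8], [0, 0, 0], -1]]'

```text
t: 8.72
tcp_pos: [0.5905, 0.2883, 0.0311]
eef_rot: [0.769, -0.639, 0.0, -0.001]
force: [0.2, 1.9, 4.2]
finger_gap: 0.131
```

```bash
python3 -c "
from h import *
fst(-.020,-.014,.030);d=snap('w10');fst(-.020,-.014,.030);crop(d,150,0,410,250,3,'pics/w10z.png')"
```

```text
t 8.72 tcp [0.5905 0.2883 0.0311] yaw_y -169.5 q [ 0.75  0.48 -0.23  0.   -0.86 -0.57] F [0.2 1.9 4.2] gap 0.131
 shift mm [0.7 0.6 1.1] turn [-0.0018  0.001   0.0009]
 TCP in fixture mm [-20.7 -13.4  31.1] F fix [-1.8  0.5  4.2] M [0.65 0.04 0.09]
t 8.77 tcp [0.5904 0.2883 0.0311] yaw_y -169.49 q [ 0.75  0.48 -0.23  0.   -0.86 -0.57] F [0.5 2.1 3.3] gap 0.129
 shift mm [0.6 0.6 1.1] turn [-0.0017  0.0008  0.001 ]
 TCP in fixture mm [-20.6 -13.5  31.1] F fix [-2.   0.9  3.3] M [0.82 0.05 0.02]
```

View pics/w10z.png

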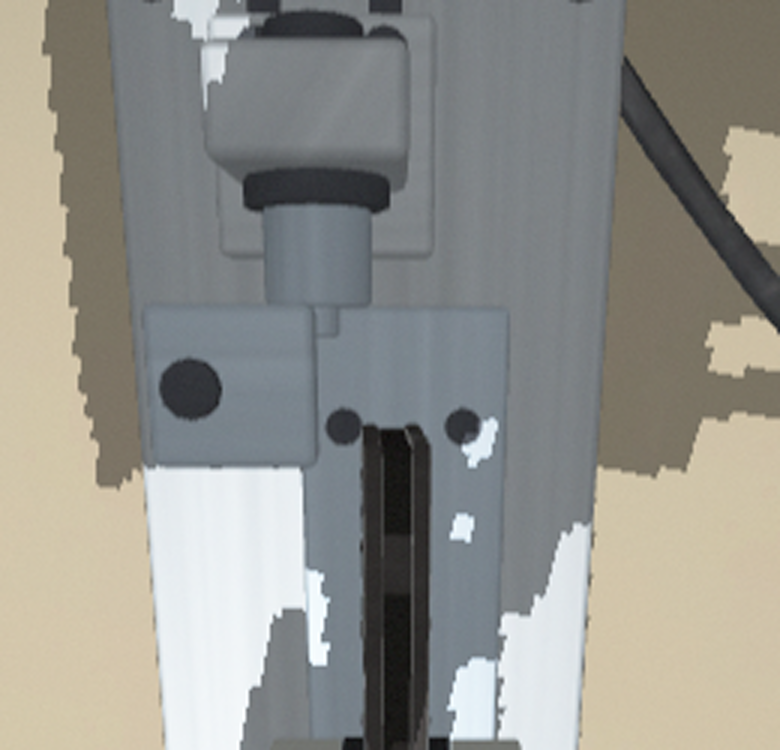

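Emit:
move_arm --targets '[[[0, 0, 0.5], [0, 0, 0], -1], [[0, 0, 1], [0, 0, 0], -1], [[0, 0, 1.5], [0, 0, 0], -1], [[0, 0, 2], [0, 0, 0], -1], [[0, 0, 2], [0, 0, 0], -1]]'

```text
t: 9.18
tcp_pos: [0.5901, 0.288, 0.0287]
eef_rot: [0.769, -0.639, 0.0, -0.001]
force: [0.6, 3.1, 4.8]
finger_gap: 0.132
```

```bash
python3 -c "
from h import *
fst(-.020,-.014,.030);d=snap('w11');fst(-.020,-.014,.030);crop(d,150,0,410,250,3,'pics/w11z.png')
from plant import vision
for n in('side',):
    s=vision.capture(n);np.savez(f'pics/{n}3.npz',**s)
crop(load('side3'),180,170,350,320,4,'pics/side3z.png')"
```

```text
t 9.18 tcp [0.5901 0.288  0.0287] yaw_y -169.5 q [ 0.75  0.48 -0.24  0.   -0.85 -0.57] F [0.6 3.1 4.8] gap 0.132
 shift mm [ 0.4  0.2 -1.3] turn [-0.0009  0.0005  0.0008]
 TCP in fixture mm [-20.4 -13.8  28.7] F fix [-3.   1.1  4.8] M [ 1.29 -0.32 -0.01]
t 9.23 tcp [0.5901 0.2879 0.0287] yaw_y -169.5 q [ 0.75  0.48 -0.24  0.   -0.85 -0.57] F [1.7 3.8 4.9] gap 0.13
 shift mm [ 0.4  0.2 -1.3] turn [-0.0008  0.0003  0.0008]
 TCP in fixture mm [-20.4 -13.8  28.7] F fix [-3.4  2.4  4.9] M [ 1.28 -0.27 -0.01]
```

View pics/side3z.png

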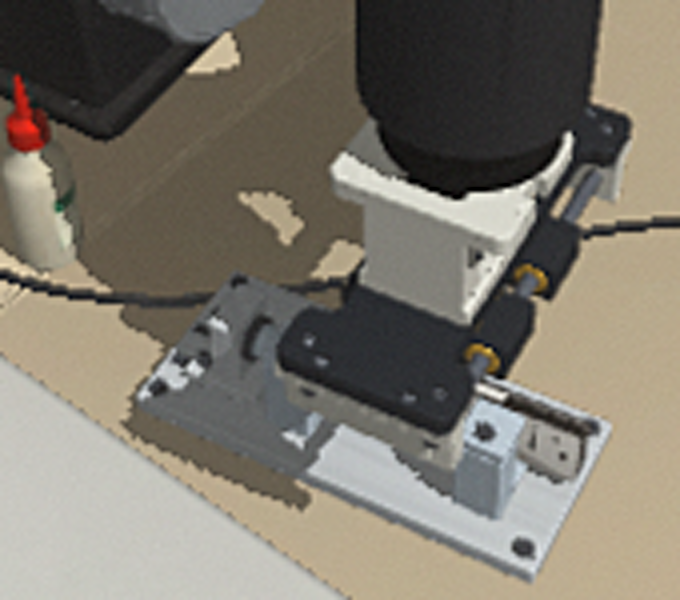

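View pics/w11z.png

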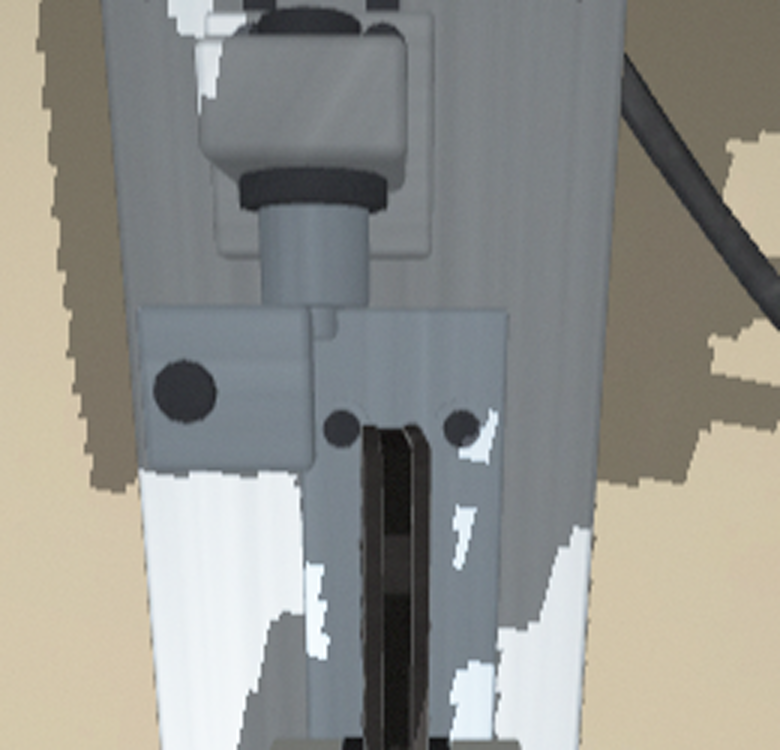

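```bash
python3 -c "
from h import *
o=obs();print(R.from_quat(o['eef_rot']).as_matrix().round(4),o['ft_torque'])
fst(-.02,-.014,.03)"
```

```text
[[ 1.822e-01 -9.833e-01  6.000e-04]
 [-9.833e-01 -1.822e-01  4.000e-04]
 [-3.000e-04 -6.000e-04 -1.000e+00]] [ 1.27489437e+00 -3.14798970e-01 -9.26775718e-04]
t 9.28 tcp [0.59   0.2879 0.0287] yaw_y -169.5 q [ 0.75  0.48 -0.24  0.   -0.85 -0.57] F [1.9 3.9 5.4] gap 0.133
 shift mm [ 0.3  0.1 -1.3] turn [-0.0006  0.0003  0.0008]
 TCP in fixture mm [-20.3 -13.9  28.7] F fix [-3.5  2.6  5.4] M [ 1.27 -0.31 -0.  ]
```

```bash
python3 -c "
from h import *
for n in('w10','w11'):
  d=load(n)
  for z in(.028,.0205):
    P=fx2w(.062,-.0345);print(n,z,'bed',((proj(d,[[*P,z]])-[150,0])*3).round(1), 'lip',((proj(d,[[*fx2w(.062,-.001),.065],[*fx2w(.038,-.001),.065]])-[150,0])*3).round(1).tolist())
    print('   near bed edge at x=10 ',((proj(d,[[*fx2w(.0,-.0345),z],[*fx2w(.03,.0055),z]])-[150,0])*3).round(1).tolist(),'plate -y edge', ((proj(d,[[*fx2w(.0,-.055),.012]])-[150,0])*3).round(1).tolist())
  print('comb width: top', [w2fx(onplane(d,[[150+362/3,144.5],[150+428/3,144.5]],z)).round(1).tolist() for z in(.055,.06)])
"
```

```text
w10 0.028 bed [[514.9 308.1]] lip [[312.8, 305.4], [316.6, 471.7]]
   near bed edge at x=10  [[502.6, 632.7], [299.2, 483.4]] plate -y edge [[589.4, 609.7]]
w10 0.0205 bed [[510.2 308.4]] lip [[312.8, 305.4], [316.6, 471.7]]
   near bed edge at x=10  [[498.8, 621.4], [302.9, 477.2]] plate -y edge [[589.4, 609.7]]
comb width: top [[[42.6, -7.6], [42.6, -18.2]], [[43.2, -7.8], [43.2, -18.0]]]
w11 0.028 bed [[514.3 309.3]] lip [[309.1, 306.8], [313.1, 475.5]]
   near bed edge at x=10  [[502.0, 637.6], [296.1, 486.8]] plate -y edge [[589.8, 613.9]]
w11 0.0205 bed [[509.6 309.6]] lip [[309.1, 306.8], [313.1, 475.5]]
   near bed edge at x=10  [[498.2, 625.9], [299.9, 480.3]] plate -y edge [[589.8, 613.9]]
comb width: top [[[43.1, -8.0], [43.1, -18.4]], [[43.7, -8.2], [43.7, -18.3]]]
```

Emit:
move_arm --targets '[[[0, -2, -0.7], [0, 0, 0], -1], [[0, -5, -0.7], [0, 0, 0], -1], [[0, -8, -0.7], [0, 0, 0], -1], [[0, -10, -0.7], [0, 0, 0], -1], [[0, -11, -0.7], [0, 0, 0], -1]]'

```text
t: 9.7
tcp_pos: [0.5999, 0.2885, 0.0286]
eef_rot: [0.769, -0.64, -0.0, 0.001]
force: [-2.8, -1.7, 5.0]
finger_gap: 0.129
```

```bash
python3 -c "
from h import *
fst(-.020,-.0,.030);d=snap('w12');fst(-.020,-.0,.030);crop(d,150,0,410,250,3,'pics/w12z.png')"
```

```text
t 9.7 tcp [0.5999 0.2885 0.0286] yaw_y -169.55 q [ 0.74  0.49 -0.21 -0.   -0.87 -0.56] F [-2.8 -1.7  5. ] gap 0.129
 shift mm [-0.8 -4.  -1.5] turn [ 0.0023 -0.0014  0.0001]
 TCP in fixture mm [-19.2  -4.1  28.6] F fix [ 1.1 -3.1  5. ] M [-0.43  1.35 -0.  ]
t 9.75 tcp [0.6002 0.2886 0.0286] yaw_y -169.54 q [ 0.74  0.49 -0.21  0.   -0.87 -0.56] F [-2.4 -1.4  4.1] gap 0.126
 shift mm [-0.8 -3.8 -1.4] turn [ 0.0017 -0.0012  0.0002]
 TCP in fixture mm [-19.2  -3.8  28.6] F fix [ 0.9 -2.6  4.1] M [-0.67  1.08 -0.05]
```

View pics/w12z.png

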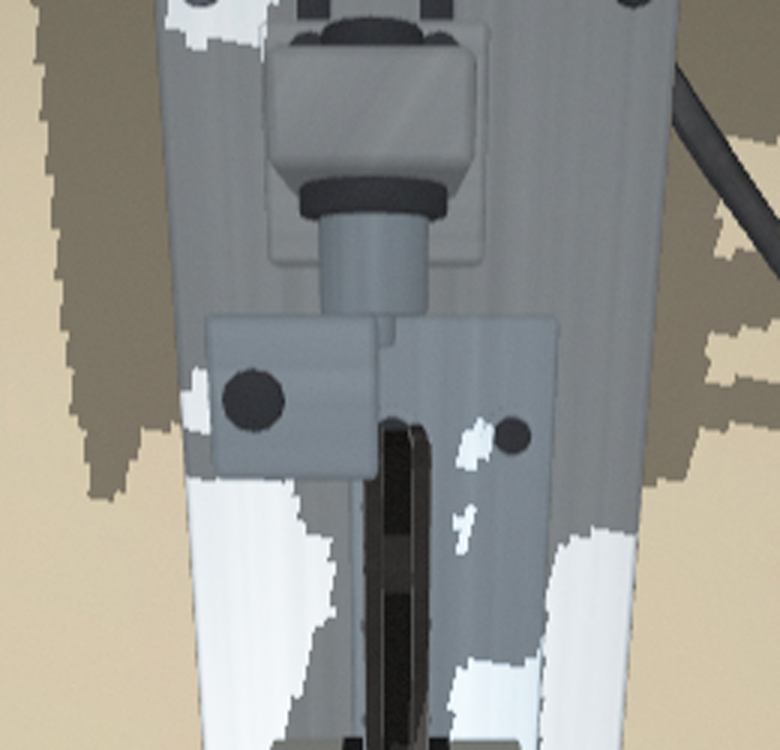

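The far lip's edge (col 378) now covers the comb's left plate, so the comb is under the lip. I'll continue to the stops.

Emit:
move_arm --targets '[[[0, -1, 0], [0, 0, 0], -1], [[0, -2, 0], [0, 0, 0], -1], [[0, -3, 0], [0, 0, 0], -1], [[0, -4, 0], [0, 0, 0], -1], [[0, -4, 0], [0, 0, 0], -1]]'

```text
t: 10.17
tcp_pos: [0.6034, 0.2897, 0.0291]
eef_rot: [0.769, -0.64, -0.0, 0.001]
force: [-6.4, -2.2, 7.4]
finger_gap: 0.133
```

```bash
python3 -c "
from h import *
fst(-.020,-.0,.030)"
```

```text
t 10.17 tcp [0.6034 0.2897 0.0291] yaw_y -169.53 q [ 0.74  0.5  -0.2  -0.   -0.87 -0.55] F [-6.4 -2.2  7.4] gap 0.133
 shift mm [-0.3 -0.4 -0.9] turn [ 0.0022 -0.0007  0.0003]
 TCP in fixture mm [-19.7  -0.4  29.1] F fix [ 1.  -6.7  7.4] M [-0.75  2.74  0.05]
```

Emit:
move_arm --targets '[[[0, -0.5, 0], [0, 0, 0], -1], [[0, -1, 0], [0, 0, 0], -1], [[0, -1.5, 0], [0, 0, 0], -1], [[0, -2, 0], [0, 0, 0], -1], [[0, -2, 0], [0, 0, 0], -1]]'

```text
t: 10.58
tcp_pos: [0.6035, 0.2896, 0.0291]
eef_rot: [0.769, -0.64, -0.001, 0.002]
force: [-13.4, -1.3, 13.6]
finger_gap: 0.13
```

```bash
python3 -c "
from h import *
fst(-.020,-.0,.030);d=snap('w13');fst(-.020,-.0,.030);crop(d,150,0,410,250,3,'pics/w13z.png')"
```

```text
t 10.58 tcp [0.6035 0.2896 0.0291] yaw_y -169.54 q [ 0.74  0.5  -0.2  -0.   -0.88 -0.55] F [-13.4  -1.3  13.6] gap 0.13
 shift mm [-0.4 -0.4 -0.9] turn [ 0.0052 -0.0013  0.0002]
 TCP in fixture mm [-19.6  -0.4  29.1] F fix [ -1.2 -13.4  13.6] M [-0.55  5.61  0.01]
t 10.63 tcp [0.6035 0.2896 0.0291] yaw_y -169.54 q [ 0.74  0.5  -0.2  -0.   -0.88 -0.55] F [-13.6  -1.4  12.6] gap 0.133
 shift mm [-0.4 -0.4 -0.9] turn [ 0.0051 -0.0013  0.0003]
 TCP in fixture mm [-19.6  -0.4  29.1] F fix [ -1.  -13.6  12.6] M [-0.59  5.49  0.03]
```

View pics/w13z.png

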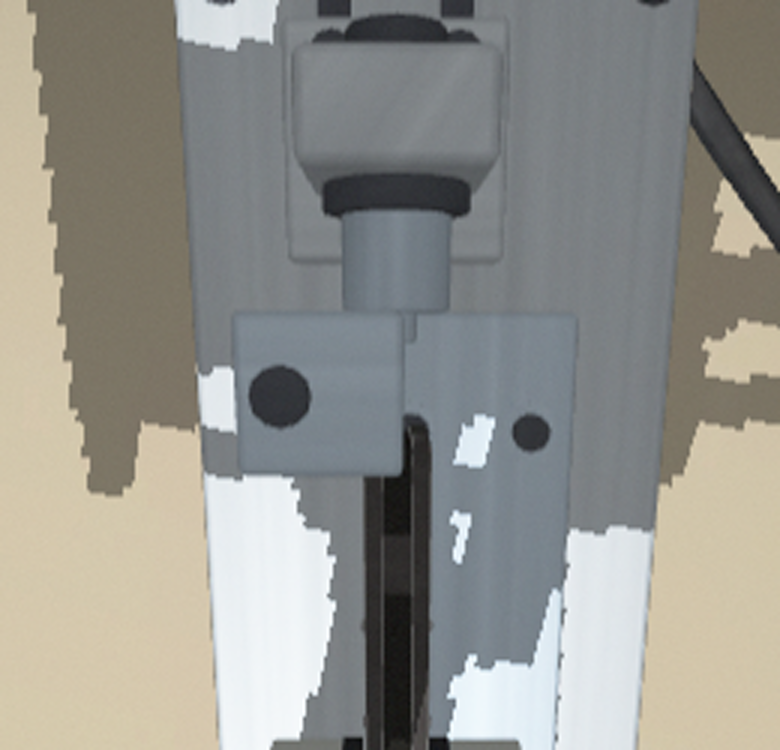

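Emit:
move_arm --targets '[[[0, 0.7, -0.7], [0, 0, 0], -1], [[0, 1, -1.3], [0, 0, 0], -1], [[0, 1, -1.3], [0, 0, 0], -1], [[0, 1, -1.3], [0, 0, 0], -1], [[0, 1, -1.3], [0, 0, 0], -1]]'

```text
t: 11.05
tcp_pos: [0.6034, 0.2897, 0.0295]
eef_rot: [0.769, -0.64, -0.001, 0.002]
force: [-7.5, -1.0, 3.7]
finger_gap: 0.132
```

```bash
python3 -c "
from h import *
fst(-.020,-.0,.030)"
```

```text
t 11.05 tcp [0.6034 0.2897 0.0295] yaw_y -169.54 q [ 0.74  0.5  -0.2  -0.   -0.88 -0.55] F [-7.5 -1.   3.7] gap 0.132
 shift mm [-0.3 -0.4 -0.5] turn [ 0.0039 -0.001   0.0002]
 TCP in fixture mm [-19.7  -0.4  29.5] F fix [-0.4 -7.6  3.7] M [-0.41  3.07  0.07]
```

Emit:
move_arm --targets '[[[2, 0, 0], [0, 0, 0], -1], [[5, 0, 0], [0, 0, 0], -1], [[8, 0, 0], [0, 0, 0], -1], [[10, 0, 0], [0, 0, 0], -1], [[11, 0, 0], [0, 0, 0], -1]]'

```text
t: 11.47
tcp_pos: [0.605, 0.2812, 0.0297]
eef_rot: [0.769, -0.64, -0.002, 0.0]
force: [-12.6, 7.9, 4.1]
finger_gap: 0.132
```

```bash
python3 -c "
from h import *
fst(-.002,-.0,.030);d=snap('w14');fst(-.002,-.0,.030);crop(d,150,0,410,250,3,'pics/w14z.png')"
```

```text
t 11.47 tcp [0.605  0.2812 0.0297] yaw_y -169.52 q [ 0.72  0.5  -0.21 -0.   -0.87 -0.54] F [-12.6   7.9   4.1] gap 0.132
 shift mm [ 9.  -0.4 -0.4] turn [0.0028 0.002  0.0005]
 TCP in fixture mm [-11.   -0.4  29.7] F fix [-10.  -10.9   4.1] M [ 3.03  5.01 -0.03]
t 11.52 tcp [0.6051 0.2811 0.0297] yaw_y -169.53 q [ 0.72  0.5  -0.21 -0.   -0.87 -0.54] F [-11.6   7.6   3.7] gap 0.13
 shift mm [ 8.9 -0.3 -0.3] turn [0.0028 0.0019 0.0004]
 TCP in fixture mm [-10.9  -0.3  29.7] F fix [ -9.6 -10.1   3.7] M [ 2.56  4.68 -0.06]
```

View pics/w14z.png

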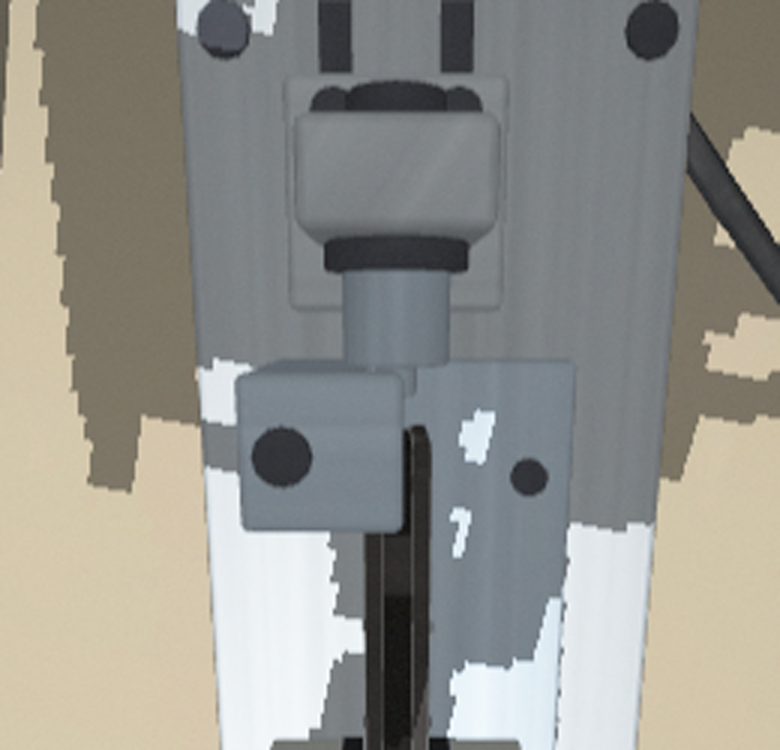

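Emit:
move_arm --targets '[[[2, 0.5, 0], [0, 0, 0], -1], [[4, 0.5, 0], [0, 0, 0], -1], [[6, 0.5, 0], [0, 0, 0], -1], [[7, 0.5, 0], [0, 0, 0], -1], [[8, 0.5, 0], [0, 0, 0], -1]]'

```text
t: 11.93
tcp_pos: [0.6065, 0.2734, 0.0299]
eef_rot: [0.769, -0.64, -0.001, 0.0]
force: [-10.7, 7.0, 4.3]
finger_gap: 0.133
```

```bash
python3 -c "
from h import *
fst(-.002,-.0,.030);d=snap('w15');fst(-.002,-.0,.030);crop(d,150,0,410,250,3,'pics/w15z.png')"
```

```text
t 11.93 tcp [0.6065 0.2734 0.0299] yaw_y -169.51 q [ 0.71  0.49 -0.21 -0.   -0.87 -0.53] F [-10.7   7.    4.3] gap 0.133
 shift mm [ 1.1 -0.3 -0.1] turn [0.0019 0.0021 0.0006]
 TCP in fixture mm [-3.1 -0.3 29.9] F fix [-8.8 -9.3  4.3] M [2.88 4.46 0.  ]
t 11.98 tcp [0.6065 0.2733 0.0299] yaw_y -169.52 q [ 0.71  0.49 -0.21 -0.   -0.87 -0.53] F [-10.4   6.8   4.9] gap 0.133
 shift mm [ 1.  -0.3 -0.1] turn [0.0019 0.0021 0.0006]
 TCP in fixture mm [-3.  -0.3 29.9] F fix [-8.5 -9.   4.9] M [2.62 4.33 0.06]
```

View pics/w15z.png

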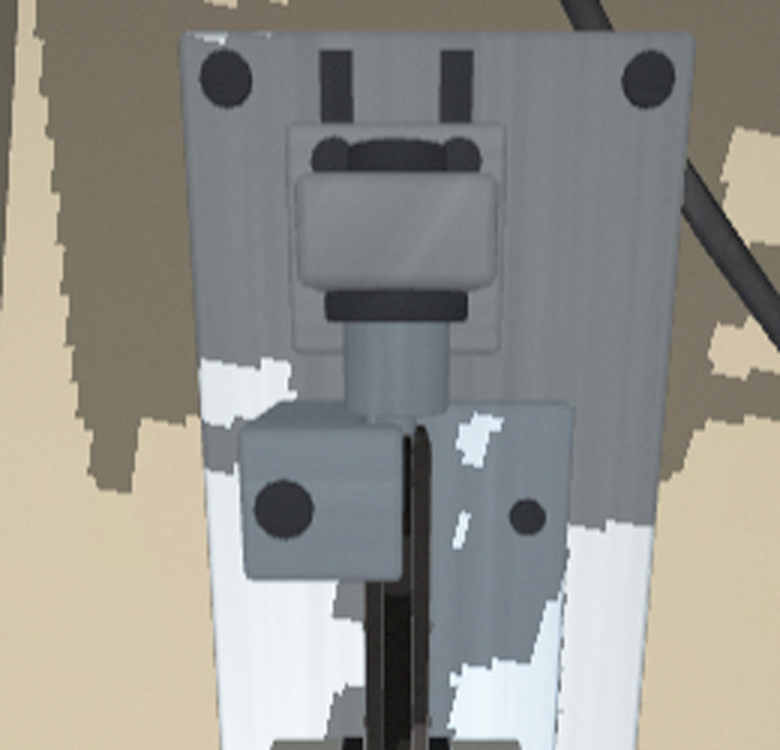

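Emit:
move_arm --targets '[[[1, 0, 0], [0, 0, 0], -1], [[2, 0, 0], [0, 0, 0], -1], [[3, 0, 0], [0, 0, 0], -1], [[3.5, 0, 0], [0, 0, 0], -1], [[3.5, 0, 0], [0, 0, 0], -1]]'

```text
t: 12.4
tcp_pos: [0.6072, 0.27, 0.0299]
eef_rot: [0.769, -0.64, -0.001, 0.0]
force: [-10.3, 6.7, 4.1]
finger_gap: 0.132
```

```bash
python3 -c "
from h import *
fst(-.002,-.0,.030);d=snap('w16');fst(-.002,-.0,.030);crop(d,150,0,410,250,3,'pics/w16z.png')"
```

```text
t 12.4 tcp [0.6072 0.27   0.0299] yaw_y -169.51 q [ 0.71  0.49 -0.21 -0.   -0.87 -0.52] F [-10.3   6.7   4.1] gap 0.132
 shift mm [-2.4 -0.3 -0.1] turn [0.0019 0.0021 0.0006]
 TCP in fixture mm [ 0.4 -0.3 29.9] F fix [-8.5 -8.9  4.1] M [2.79 4.36 0.  ]
t 12.45 tcp [0.6071 0.27   0.0299] yaw_y -169.51 q [ 0.71  0.49 -0.21 -0.   -0.87 -0.52] F [-10.3   7.    4.1] gap 0.128
 shift mm [-2.4 -0.3 -0.1] turn [0.002  0.002  0.0007]
 TCP in fixture mm [ 0.4 -0.3 29.9] F fix [-8.8 -8.9  4.1] M [2.71 4.35 0.01]
```

View pics/w16z.png

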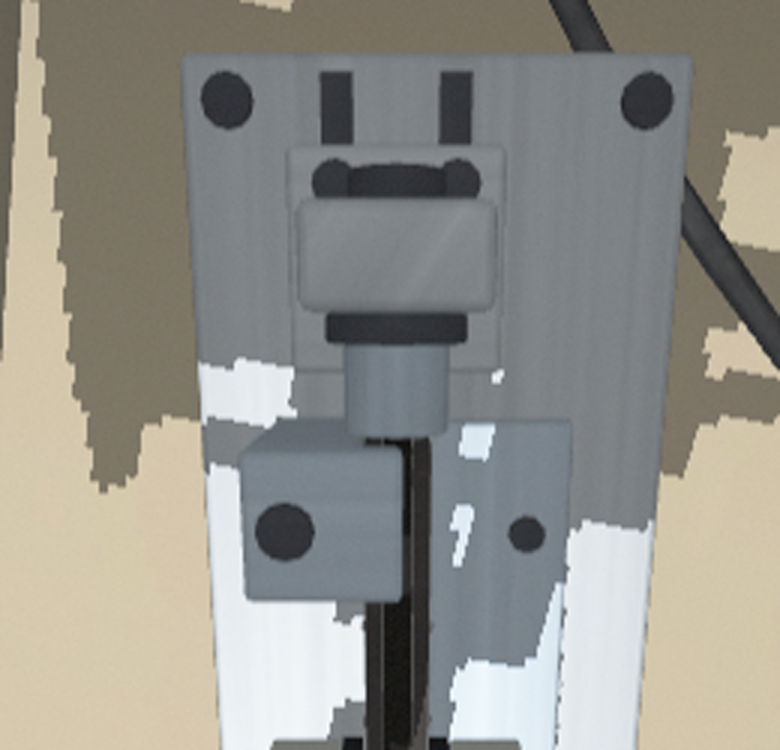

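```bash
python3 -c "
from h import *
for n in('w15','w16'):
  d=load(n)
  for nm,x,z in [('face62.3',.0623,.049),('face64.3',.0643,.049),('face66',.066,.049),('comb end top 62',.062,.0555),('comb end bot 62',.062,.0215),('top 64.4',.0644,.0555),('bot64.4',.0644,.0215)]:
    print(n,nm,((proj(d,[[*fx2w(x,0),z]])-[150,0])*3).round(1))
d=load('w16');crop(d,225,110,315,170,8,'pics/w16zz.png')
d=load('w15');crop(d,225,110,315,170,8,'pics/w15zz.png')
"
```

```text
w15 face62.3 [[396.7 416.9]]
w15 face64.3 [[396.7 404.5]]
w15 face66 [[396.7 393.9]]
w15 comb end top 62 [[396.8 423. ]]
w15 comb end bot 62 [[396.3 404. ]]
w15 top 64.4 [[396.8 407.5]]
w15 bot64.4 [[396.3 391.2]]
w16 face62.3 [[396.7 438.5]]
w16 face64.3 [[396.7 426.3]]
w16 face66 [[396.7 415.8]]
w16 comb end top 62 [[396.8 445.5]]
w16 comb end bot 62 [[396.2 422.6]]
w16 top 64.4 [[396.8 430.2]]
w16 bot64.4 [[396.3 410. ]]
```

View pics/w16zz.png

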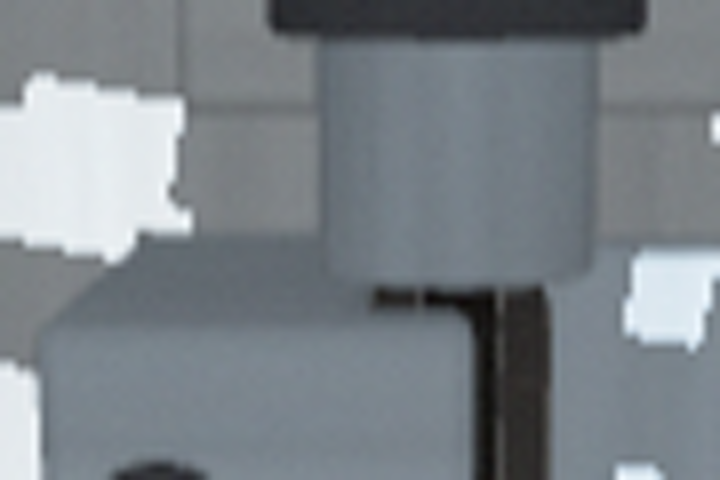

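View pics/w15zz.png

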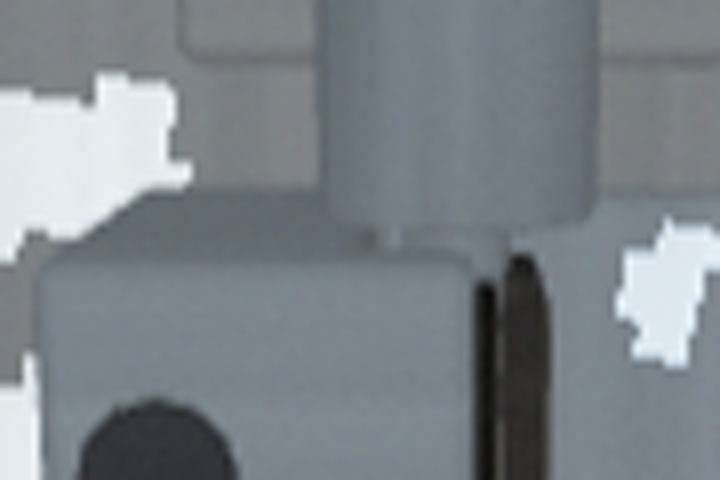

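Emit:
move_arm --targets '[[[0.5, 0, 0], [0, 0, 0], -1], [[1, 0, 0], [0, 0, 0], -1], [[1.5, 0, 0], [0, 0, 0], -1], [[2, 0, 0], [0, 0, 0], -1], [[2, 0, 0], [0, 0, 0], -1]]'

```text
t: 12.87
tcp_pos: [0.6072, 0.2697, 0.0299]
eef_rot: [0.769, -0.639, -0.002, -0.001]
force: [-14.1, 13.8, 3.1]
finger_gap: 0.13
```

```bash
python3 -c "
from h import *
fst(-.002,-.0,.030);d=snap('w17');fst(-.002,-.0,.030);crop(d,225,110,315,170,8,'pics/w17zz.png')"
```

```text
t 12.87 tcp [0.6072 0.2697 0.0299] yaw_y -169.5 q [ 0.71  0.49 -0.21 -0.01 -0.87 -0.52] F [-14.1  13.8   3.1] gap 0.13
 shift mm [-2.6 -0.3 -0.1] turn [0.0013 0.0041 0.0009]
 TCP in fixture mm [ 0.6 -0.3 29.9] F fix [-16.1 -11.3   3.1] M [ 5.01  5.44 -0.02]
t 12.92 tcp [0.6073 0.2697 0.0299] yaw_y -169.49 q [ 0.71  0.49 -0.21 -0.01 -0.87 -0.52] F [-13.1  13.2   4.7] gap 0.13
 shift mm [-2.7 -0.3 -0.1] turn [0.0013 0.004  0.001 ]
 TCP in fixture mm [ 0.7 -0.3 29.9] F fix [-15.4 -10.5   4.7] M [ 5.03  5.41 -0.  ]
```

View pics/w17zz.png

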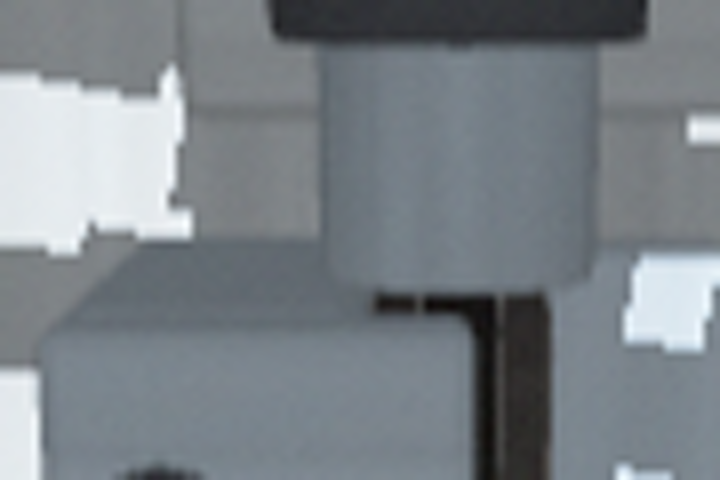

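Emit:
move_arm --targets '[[[0, 0, -0.7], [0, 0, 0], -1], [[0, 0, -1.4], [0, 0, 0], -1], [[0, 0, -2], [0, 0, 0], -1], [[0, 0, -2.5], [0, 0, 0], -1], [[0, 0, -2.5], [0, 0, 0], -1]]'

```text
t: 13.33
tcp_pos: [0.6072, 0.2695, 0.031]
eef_rot: [0.769, -0.64, -0.002, -0.0]
force: [-9.5, 13.3, -4.5]
finger_gap: 0.138
```

```bash
python3 -c "
from h import *
fst(-.002,-.0,.030)"
```

```text
t 13.33 tcp [0.6072 0.2695 0.031 ] yaw_y -169.52 q [ 0.71  0.49 -0.21 -0.01 -0.87 -0.52] F [-9.5 13.3 -4.5] gap 0.138
 shift mm [-2.9 -0.3  1. ] turn [0.0019 0.0037 0.0005]
 TCP in fixture mm [ 0.9 -0.3 31. ] F fix [-14.8  -6.9  -4.5] M [ 5.12  3.74 -0.04]
```

Emit:
move_arm --targets '[[[-1, 0.5, 0], [0, 0, 0], -1], [[-2, 1, 0], [0, 0, 0], -1], [[-2, 1, 0], [0, 0, 0], -1], [[-2, 1, 0], [0, 0, 0], -0.4], [[-2, 1, 0], [0, 0, 0], -0.4]]'

```text
t: 13.75
tcp_pos: [0.6084, 0.2686, 0.0326]
eef_rot: [0.769, -0.639, 0.0, -0.0]
force: [1.0, 0.6, 1.2]
finger_gap: 0.225
```

Emit:
move_arm --targets '[[[0, 0, 0], [0, 0, 0], -0.4], [[0, 0, 0], [0, 0, 0], -0.4], [[0, 0, 0], [0, 0, 0], -0.4], [[0, 0, 0], [0, 0, 0], -0.4], [[0, 0, 0], [0, 0, 0], -0.4]]'

```text
t: 14.17
tcp_pos: [0.6082, 0.268, 0.033]
eef_rot: [0.769, -0.64, 0.0, -0.0]
force: [-0.3, 0.1, -0.7]
finger_gap: 0.299
```

```bash
python3 -c "
from h import *
fst(-.002,-.0,.030);d=snap('w18');fst(-.002,-.0,.030);crop(d,150,60,410,260,3,'pics/w18z.png')"
```

```text
t 14.17 tcp [0.6082 0.268  0.033 ] yaw_y -169.53 q [ 0.71  0.49 -0.21  0.   -0.87 -0.53] F [-0.3  0.1 -0.7] gap 0.299
 shift mm [-4.5  0.4  3. ] turn [-0.0001  0.0001  0.0004]
 TCP in fixture mm [ 2.5  0.4 33. ] F fix [-0.2 -0.3 -0.7] M [-0.04  0.1   0.01]
t 14.22 tcp [0.6082 0.268  0.033 ] yaw_y -169.53 q [ 0.71  0.49 -0.21  0.   -0.87 -0.53] F [-0.3  0.5  0.9] gap 0.301
 shift mm [-4.5  0.3  3. ] turn [-0.0001  0.      0.0004]
 TCP in fixture mm [ 2.5  0.3 33. ] F fix [-0.6 -0.2  0.9] M [ 0.01  0.11 -0.01]
```

View pics/w18z.png

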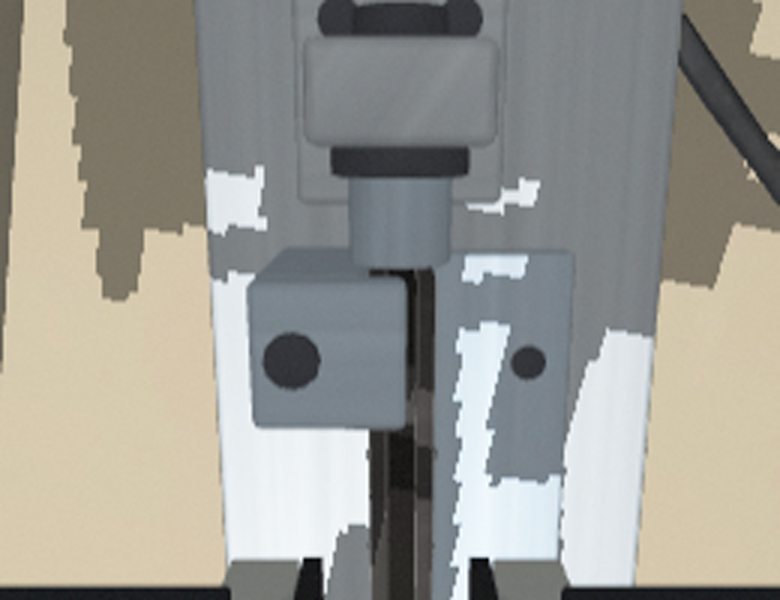

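Emit:
move_arm --targets '[[[0, 0, -10], [0, 0, 0], -0.4], [[0, 0, -30], [0, 0, 0], -0.4], [[0, 0, -60], [0, 0, 0], -0.4], [[0, 0, -90], [0, 0, 0], -0.4], [[0, 0, -120], [0, 0, 0], -0.4]]'

```text
t: 14.63
tcp_pos: [0.608, 0.2678, 0.1551]
eef_rot: [0.769, -0.64, 0.0, 0.0]
force: [-0.3, 0.3, -0.0]
finger_gap: 0.303
```

Emit:
move_arm --targets '[[[-40, 20, -20], [0, 0, 0], -0.4], [[-70, 40, -20], [0, 0, 0], -0.4], [[-90, 60, -20], [0, 0, 0], -0.4], [[-90, 60, -20], [0, 0, 0], -0.4], [[-90, 60, -20], [0, 0, 0], -0.4]]'

```text
t: 15.05
tcp_pos: [0.5317, 0.3469, 0.1744]
eef_rot: [0.77, -0.638, 0.0, -0.001]
force: [1.6, -0.3, -0.3]
finger_gap: 0.297
```

```bash
python3 -c "
from h import *
d=snap('w19');fst(-.002,-.0,.030);crop(d,150,0,310,250,2.4,'pics/w19z.png')
from plant import vision
for n in('top','side'):
    s=vision.capture(n);np.savez(f'pics/{n}4.npz',**s)
crop(load('side4'),180,170,350,320,4,'pics/side4z.png');crop(load('top4'),190,120,390,280,4,'pics/top4z.png')"
```

```text
t 15.1 tcp [0.5325 0.3461 0.174 ] yaw_y -169.42 q [ 0.88  0.31 -0.13  0.   -1.13 -0.7 ] F [-0.5 -0.3 -0.2] gap 0.3
 shift mm [ 86.3 -59.6 144. ] turn [-0.001   0.0005  0.0022]
 TCP in fixture mm [-88.1 -60.  174. ] F fix [ 0.2 -0.6 -0.2] M [0.01 0.1  0.03]
```

View pics/w19z.png

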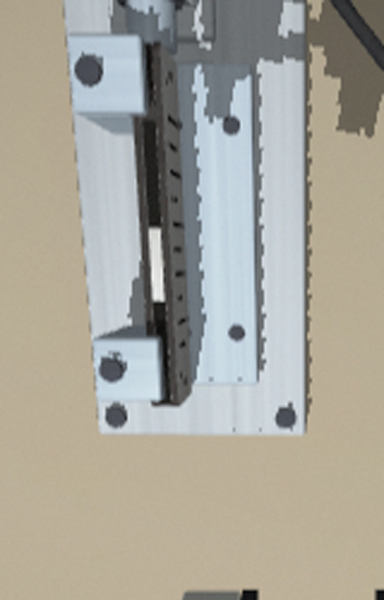

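View pics/side4z.png

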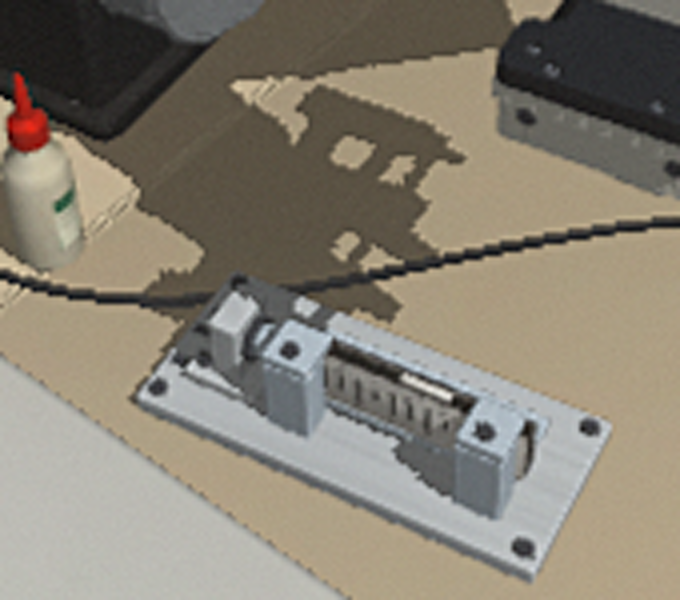

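View pics/top4z.png

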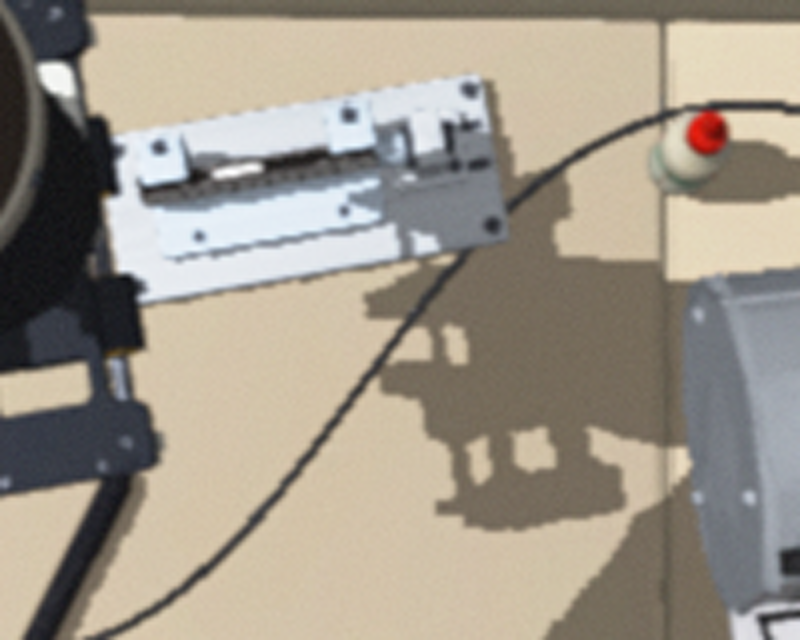

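```bash
python3 -c "
from h import *
d=load('w19');crop(d,190,0,250,40,12,'pics/w19e.png')
d=load('side4');crop(d,225,235,325,300,8,'pics/side4e.png')
"
```

```text
(no output)
```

View pics/w19e.png

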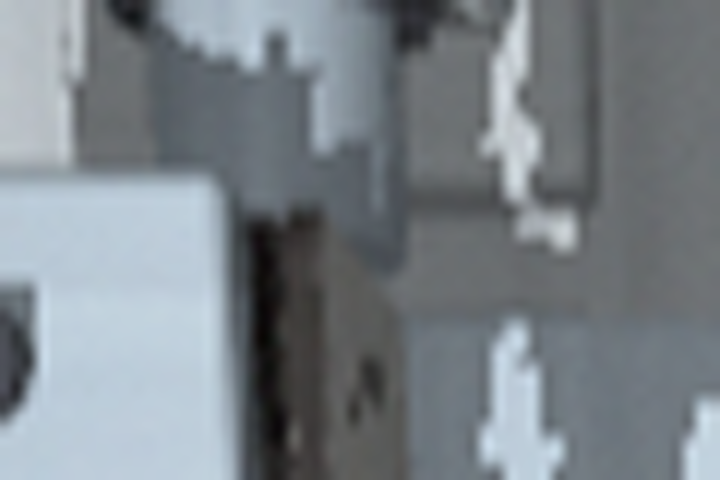

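View pics/side4e.png

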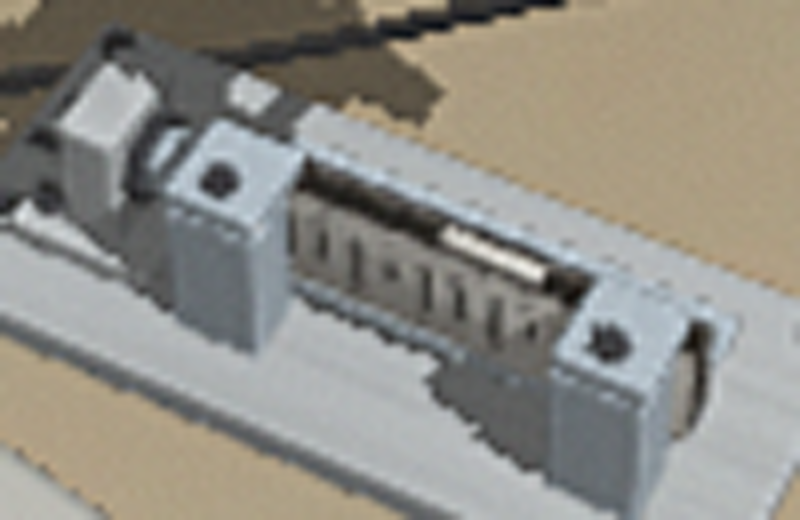

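```bash
python3 -c "
from h import *
a,b=load('w18'),load('w17')
for n in ('w17','w18'): d=load(n); print(n,((proj(d,[[*fx2w(.0623,0),.049]]))).round(1))
from plant import close_job
print(close_job())"
```

```text
w17 [[282.3 146.8]]
w18 [[283.4 149.6]]
the job is handed in; nothing more can be done
None
```

The comb is loaded in the fixture: under both lips, against both side stops and pushed up to the end stop. I handed the job in at about 15 s of the 48 s allowed. `close_job` reports no verdict.

- **Grasp and press:** I gripped the comb across its 12 mm and set it on the bed at the load place. I then pressed the bed down about 7 mm, taken from the measured tool height.
- **Side stops:** I slid the comb under the lips until it stopped solidly, with about 13 N of push. There was almost no twisting moment (about 0.02 N m), so I took it as flat on both stops.
- **End stop:** I then slid it along about 20 mm until it stopped. At the end it moved only 0.2 mm more while the force rose from about 9 to 16 N, and the picture showed the spindle face against the comb's end.
- **Release:** I let the bed lift the comb against the lips, eased off, opened the fingers (forces back to zero) and moved clear.

**Last checks:** The wrist and side pictures show the comb under both lips, and the wrist picture shows no visible gap at the spindle face. The marker and bottle look unmoved, though the marker is partly behind the gripper in the last top view.

**Not confirmed or disagreeing:**
- I could not see the pin's travel directly; I judged it pushed in because the comb's end is against the face.
- The pressing force on the bed read about 5 N where about 7 N was expected. For the depth I relied on the tool height and on the comb visibly passing under the lips.
- One height measurement, the comb's end corner, came out at 21 mm, against about 33 mm for two other points on its top. I ignored it because 34 mm is the given height.

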